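# Hook out the clamp drawer and lock the studs on the soldering jig

### The arm

A 6-joint arm with a two-finger parallel gripper is mounted at the origin on the work surface. World frame = base frame: x ahead of the robot, y to its left, z up, the work surface at z = 0. Lengths are in mm, angles in degrees, forces in N, time in s.
With the tool pointing down it reaches from about 300 to 850 mm from the base axis. Payload 4.2 kg.
Tool frame: the origin (TCP) lies midway between the tips of the shut fingers; the grasp point (between the pads) lies 19 mm behind it (env.grip_depth is the distance from the TCP to the grasp point, in mm); z points along the fingers, y is the line along which they close (so a half turn about z gives the same grasp; the last joint's range is limited). The gripper opens to 91 mm and grips with 3 to 60 N. Pads are 32 mm wide; open, the fingers measure 118 mm over their backs; the gripper's body (76 mm by 178 mm) begins 60 mm behind the grasp point.
Start: joints at [-1.146, 18.312, 89.639, -0, 72.044, -1.146], TCP at [575.016, 0, 213.976] pointing down, gripper open.
Joint ranges: [-177.97, 177.97], [-48.28, 115.42], [12.27, 149.76], [-77.06, 257.06], [2.81, 150.46], [-146.56, 146.56]. Speed limits (degrees/s): [147.25, 147.25, 180, 180, 180, 180].

### API

Orientations are given as [roll, pitch, yaw] about the fixed x, y, z axes, in that order (R = Rz(yaw) Ry(pitch) Rx(roll)).
In Python, from workcell import env, eyes gives the robot as it stands.
- The arm moves only by the tool send_rows, never from a script. Its argument "motion" is a list of rows, each a list of 7 numbers: the shift along the world's x, y, z normalised to -1 to 1, where 1 is 0.5 m, then the turn, a rotation vector about the world's x, y, z normalised to -1 to 1, where 1 is 60 degrees, then the opening, from -1 (shut) to 1 (fully open). A call has 1 to 20 rows; each row is the pose to reach, as a shift and turn from the pose commanded when the call began; what a row does not reach only later rows make up. A row lasts 1/8 s, in which the tool goes at most 62.5 mm and 10.7 degrees, less where a joint would pass 70% of its speed; a pose out of reach is approached as far as the arm can. A call with a number of a shift or a turn outside -1 to 1 is refused whole. A call with a gripper value outside its range is refused whole. The fingers move at their own pace and stop on an object; "squeeze" is the grip in N (left out, the last holds). Time passes only in rows, so rows that repeat a pose let the fingers close. It gives the time, the measured TCP pose, the force, the opening and the grip force at its end, in the units of the state.
- env.state(): the state, without advancing time (a new reading comes with each control period).
- eyes.grab_frame(name): name is "scene" or "side" or "wrist"; returns a dict with "pixels" (480x640x3 uint8, red, green, blue), "depth" (480x640 float32, mm along the optical axis (not along the pixel's ray), 0 where there is no reading), "fx", "fy", "cx", "cy" (pixels), "R" (3x3) and "t" (3): a world point X has camera coordinates R X + t; the wrist camera has in their place "T_tool_cam" (4x4, takes a point from camera to tool coordinates, whose origin is the TCP and whose axes are the flange's). Camera axes: x right, y down, z forward; pixel columns grow to the right and rows downward; lengths in mm; the calibration is good to about 2 mm. A picture is of the moment at which its call begins: read the wrist's pose just before it.
- env.job_done(): hands the job in; it is judged then, once.
The state is a dict: "time_s": time; "qpos": joint angles; "qvel": joint speeds; "effort": joint torques, N m; "ee_pos": TCP position; "ee_rot": TCP orientation; "force": force on the tool from outside, world axes, zero at the start; "torque": the same for the moment, N m; "gripper_width": finger opening in mm; "gripper_force": force on a finger pad.
Only numpy, scipy, OpenCV 4.12 (cv2) and the standard library are available. Lean on these libraries where they do the work, as an engineer would, in place of code of your own. Each camera call takes 0.05 s, during which the arm holds its last target. There are 200 camera calls.

### The job

Use the pull hook to catch the eye hidden under the riser's ledge and draw the clamp drawer all the way out, then lock every stud from the drawer into a slot of the soldering jig: drop its T-head into an empty slot, slide it fully home into the notch of the circuit board, and give it a quarter turn so that its wing stands square across the slot. Finally push the empty drawer fully shut with the hook, and leave the hook lying flat on the rubber mat with the middle of its handle over the mat. Do not disturb the reel, the flux tin, the pen can and the pump.

Things in the scene. Friction and masses are not known exactly. Their poses are not given: they have to be found in the camera images.
- riser: Grey bench riser, fixed: ledge 220 mm deep (x), 250 mm wide (y), underside 75, top 87 mm above the bench, closed at sides and back; on it a power supply from 85 mm behind the front edge, top 152 mm above the bench. Origin: middle of the ledge's front edge, at bench level; x points in under the ledge, z up
- drawer (a joint): Travel (m) of the aluminium drawer under the ledge: 0 shut (its start), 0.145 fully out along the riser's -x; stays where left, takes about 2 N to move. Three stud pockets in a row 30 mm behind its front face, at y = -60, 0, 60 mm of the riser; fully out, they are 35 mm in front of the ledge's edge
- drawer_front (a point): Middle of the drawer's front face, 32 mm above the bench; axes as the riser's. The face is 200 mm wide, from 6 to 46 mm above the bench; shut, it is 80 mm behind the ledge's front edge, too deep for fingers that point down
- drawer_eye (a point): Centre of the pull eye's opening, 15 mm in front of the drawer's face, 32 mm above the bench, at y = 0 of the riser (shut: x = 65 mm, hidden). Axes as the riser's. The eye is a loop of 5 mm steel wire standing upright in the x-z plane; opening 29 mm (x) by 19 mm (z), entered from either side (along y); its outer bar is 32 mm in front of the face
- hook: Pull hook, about 120 g, lying flat on the mat: wooden handle 100 (x) x 26 (y) x 20 mm (high), origin at the centre of its underside; a 6 mm steel rod runs on from it along +x at 10 mm height to x = 130 mm and there bends level to +y, ending at y = 22 mm. It balances near the handle's middle
- hook_tip (a point): Centre of the hook's bent end, at (130, 22, 10) mm of the hook (the round end reaches 3 mm further); axes as the hook's
- mat: Black rubber mat on the bench, fixed, 260 (x) x 100 (y) x 2 mm, origin at the centre of its underside
- jig: Soldering jig, fixed: base 120 (x) x 170 (y) x 18 mm, origin under its centre; a green board 4 mm thick on x = 0 to 60 mm. Three T-slots along x at y = -55, 0, 55 mm, from x = -55 to 30 mm, ends closed: lip gap 12.5 mm, lips 5 mm thick, channel 24 mm wide, 9 mm high, floor 4 mm above the bench. Over each a board notch 12 mm wide, x = 0 to 12 mm; a stud's collar passes 2 mm over the board
- stud1: Clamp stud, 45 g, 52 mm tall; two or three alike. Origin: centre of its underside, z up its axis. From below: T-head 20 (x) x 9 (y) x 6 mm, shank 7.5 mm thick to z = 20 mm, collar 20 mm wide to 23 mm, black wing 24 (x) x 10 (y) mm to 52 mm, gripped across y; wing parallel to head. Starts upright in a drawer pocket (underside 10 mm above the bench, head in it 6 mm), x along the drawer's travel
- stud2: Clamp stud, 45 g, 52 mm tall; two or three alike. Origin: centre of its underside, z up its axis. From below: T-head 20 (x) x 9 (y) x 6 mm, shank 7.5 mm thick to z = 20 mm, collar 20 mm wide to 23 mm, black wing 24 (x) x 10 (y) mm to 52 mm, gripped across y; wing parallel to head. Starts upright in a drawer pocket (underside 10 mm above the bench, head in it 6 mm), x along the drawer's travel
- stud3: Clamp stud, 45 g, 52 mm tall; two or three alike. Origin: centre of its underside, z up its axis. From below: T-head 20 (x) x 9 (y) x 6 mm, shank 7.5 mm thick to z = 20 mm, collar 20 mm wide to 23 mm, black wing 24 (x) x 10 (y) mm to 52 mm, gripped across y; wing parallel to head. Starts upright in a drawer pocket (underside 10 mm above the bench, head in it 6 mm), x along the drawer's travel
- drop1 (a point): point on the channel floor of slot 1 in its open part, 28 mm before the board's edge, where a stud's origin comes when dropped in; axes as the jig's (x along the slot, towards the notch)
- seat1 (a point): where a stud's origin stands when its shank touches the end of the board's notch over slot 1, 36 mm on from the drop point; axes as the jig's
- drop2 (a point): point on the channel floor of slot 2 in its open part, 28 mm before the board's edge, where a stud's origin comes when dropped in; axes as the jig's (x along the slot, towards the notch)
- seat2 (a point): where a stud's origin stands when its shank touches the end of the board's notch over slot 2, 36 mm on from the drop point; axes as the jig's
- drop3 (a point): point on the channel floor of slot 3 in its open part, 28 mm before the board's edge, where a stud's origin comes when dropped in; axes as the jig's (x along the slot, towards the notch)
- seat3 (a point): where a stud's origin stands when its shank touches the end of the board's notch over slot 3, 36 mm on from the drop point; axes as the jig's
- reel: bystander: reel of solder, 54 mm wide, 36 mm high; origin at the centre of its underside
- fluxtin: bystander: flat brass flux tin, 54 mm wide, 22 mm high; origin at the centre of its underside
- pencan: bystander: brass-coloured can with pens, 74 mm wide, can 90 mm and pens up to about 165 mm high; origin at the centre of its underside
- pump: bystander: green desoldering pump, 22 mm thick, about 205 mm long, lying along its x; origin under its middle
There are look-alikes about, which are no part of the job. Of the things that look like the hook, the middle-sized one is meant.

How it is judged:
By the outcome, as a careful person would: the job done as asked, in the order asked, and still so for the second after the job is handed in, with the robot touching nothing.
Of stud1, stud2, stud3 only 2 to 3 are there at a start; the rules pass over those that are not, and their reading is None.
At some moment in a run one of hook may be knocked a few centimetres aside while the robot is not near it.
It also fails if it takes over 210 s, if anything falls off the work surface, if the arm or the gripper's body presses on something with over 40 N, if the wrist force passes 120 N, or if a joint passes its speed limit or range.

## Working session

There is one attempt and no reset: what is moved stays moved. The work goes in short steps, Python scripts to look and compute and a tool call to move; the robot and the scene stay as the last step left them, time stands still between calls to the robot, and variables do not carry over. Pictures are saved under pics/ and viewed, at most 14 in all, crops included, and the job is handed in when it is done.

Besides the shell and the picture viewer there is one more tool, called after ">>>" by a JSON object that holds its "name" and its "arguments", one argument or row to a line. send_rows: Moves the arm, as the interface text tells. Its arguments: {"type":"object","properties":{"motion":{"type":"array"},"squeeze":{"type":"number"}},"required":["motion"]}

```bash
mkdir -p pics; ls; cat > h.py <<'E'
import numpy as np, cv2
from workcell import env, eyes
from scipy.spatial.transform import Rotation as Ro
def grab(n):
    s=env.state(); f=eyes.grab_frame(n)
    if 'R' in f: R=np.array(f['R']);t=np.array(f['t']).ravel()
    else:
        T=np.array(f['T_tool_cam']); W=np.eye(4)
        W[:3,:3]=Ro.from_euler('xyz',s['ee_rot'],degrees=True).as_matrix(); W[:3,3]=s['ee_pos']
        M=np.linalg.inv(W@T); R=M[:3,:3];t=M[:3,3]
    f['Rw']=R;f['tw']=t
    return f
def save(f,p,crop=None,k=1):
    im=cv2.cvtColor(np.array(f['pixels']),cv2.COLOR_RGB2BGR)
    if crop: x0,y0,x1,y1=crop; im=im[y0:y1,x0:x1]
    if k!=1: im=cv2.resize(im,None,fx=k,fy=k,interpolation=cv2.INTER_CUBIC)
    cv2.imwrite(p,im)
def ray(f,u,v,z):
    "pixel -> world point on plane z"
    d=f['Rw'].T@np.array([(u-f['cx'])/f['fx'],(v-f['cy'])/f['fy'],1]); c=-f['Rw'].T@f['tw']
    return c+d*(z-c[2])/d[2]
def dep(f,u,v):
    z=f['depth'][int(v),int(u)]
    return f['Rw'].T@(np.array([(u-f['cx'])/f['fx'],(v-f['cy'])/f['fy'],1])*z-f['tw'])
def proj(f,X):
    c=f['Rw']@np.array(X,float)+f['tw']; return np.array([f['fx']*c[0]/c[2]+f['cx'],f['fy']*c[1]/c[2]+f['cy']])
def cloud(f):
    v,u=np.mgrid[0:480,0:640]; z=f['depth']
    P=np.stack([(u-f['cx'])/f['fx']*z,(v-f['cy'])/f['fy']*z,z],-1)-f['tw']
    W=P@f['Rw']; W[z<=0]=np.nan
    return W
E
python3 - <<'E'
from h import *
import pickle
print(env.state())
for n in ('scene','side','wrist'):
    f=grab(n); save(f,f'pics/{n}0.png'); pickle.dump(dict(f),open(f'{n}0.pkl','wb'))
    print(n,-f['Rw'].T@f['tw'],f['fx'])
E
```

```text
pics
{'time_s': 0.0, 'qpos': array([-1.14654435e+00,  1.83516489e+01,  8.97067273e+01, -6.16358774e-04,
        7.20439212e+01, -1.14508233e+00]), 'qvel': array([-0.00202597, -0.06224077, -0.04465039,  0.03655474, -0.0286962 ,
        0.04344533]), 'effort': array([-5.01459035e-04, -4.12465632e+01, -2.31973493e+01,  7.28826877e-02,
        4.58198413e-02, -1.41870069e-04]), 'ee_pos': array([5.74490328e+02, 1.22147162e-03, 2.13118031e+02]), 'ee_rot': array([-1.79897711e+02, -1.45844279e-03,  8.99987272e+01]), 'force': array([-0.38590251,  0.46308828,  0.16789219]), 'torque': array([-0.0537811 ,  0.02409075,  0.01731718]), 'gripper_force': 0.0, 'gripper_width': 90.99240973919552}
scene [1252.92590958 -862.56192066  755.92563379] 518.7656358214779
side [  13.32270274 -656.10012831  934.80984643] 605.5951033009281
wrist [575.45685206  78.34448937 384.66891946] 409.2473662005836
```

View pics/scene0.png

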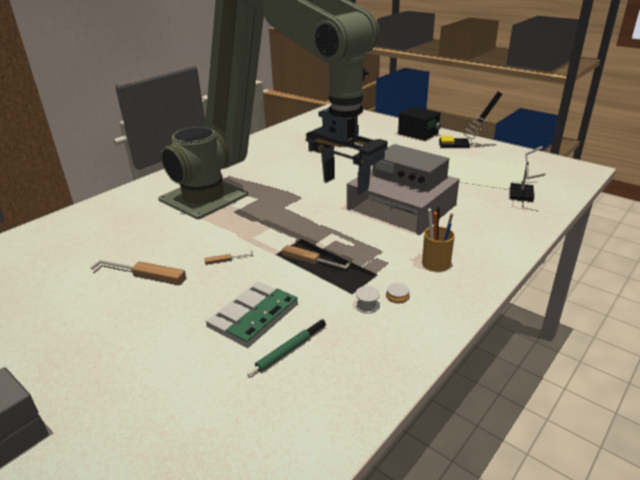

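View pics/side0.png

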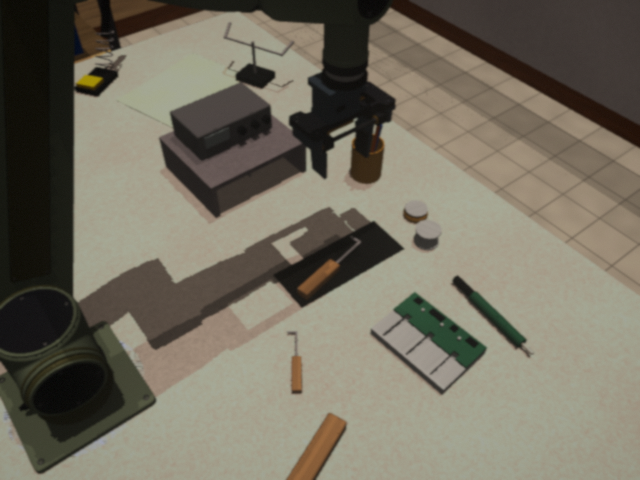

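```bash
cat > m.py <<'E'
from h import *
import pickle
for n in ('scene','side'):
    f=pickle.load(open(f'{n}0.pkl','rb')); W=cloud(f); px=np.array(f['pixels']); hsv=cv2.cvtColor(px,cv2.COLOR_RGB2HSV)
    H,S,V=[hsv[...,i].astype(int) for i in range(3)]
    def rect(name,m,z):
        m=cv2.morphologyEx(m.astype(np.uint8),cv2.MORPH_OPEN,np.ones((2,2)))
        k,l,st,c=cv2.connectedComponentsWithStats(m)
        for i in range(1,k):
            if st[i,4]<60: continue
            v,u=np.where(l==i)
            P=np.array([ray(f,a,b,z)[:2] for a,b in zip(u,v)],np.float32)
            r=cv2.minAreaRect(P); print(n,name,'px',c[i].round(),st[i,4],'ctr',np.round(r[0],1),'size',np.round(r[1],1),'ang',round(r[2],1),'zmed',np.nanmedian(W[l==i][:,2]).round(1))
    rect('green',(H>55)&(H<90)&(S>90)&(V>30),22)
    rect('wood',(H>5)&(H<16)&(S>110)&(V>60)&(np.abs(W[...,2])<60),22)
    Z=W[...,2]; on=(W[...,0]>250)&(W[...,0]<1000)&(np.abs(W[...,1])<450)
    m=on&(abs(Z-87)<5)
    rect('ledge',m,87)
    rect('mat',on&(V<40)&(Z<15),2)
E
python3 m.py; python3 - <<'E'
import cv2,numpy as np
a=cv2.imread('pics/scene0.png')[220:320,200:400];b=cv2.imread('pics/side0.png')[210:480,240:440]
a=cv2.resize(a,(800,400),interpolation=2)
b=cv2.resize(b,None,fx=2,fy=2)[0:540]
cv2.imwrite('pics/c1.png',a); 
w=cv2.imread('pics/wrist0.png'); cv2.imwrite('pics/w.png',w)
E
```

```text
scene green px [261. 316.] 954 ctr [ 580.7 -296. ] size [ 55.8 164.6] ang 4.8 zmed 21.6
scene green px [284. 350.] 426 ctr [ 692.2 -343.5] size [131.4  19.7] ang 85.3 zmed 17.9
scene wood px [ 24. 138.] 1482 ctr [-965.1 -124.8] size [186.4 430.1] ang 68.2 zmed -6.7
scene wood px [301. 255.] 374 ctr [489.8 -73. ] size [102.9  47.3] ang 12.0 zmed 19.3
scene wood px [219. 260.] 126 ctr [ 340.  -218.6] size [62.6 22.6] ang 55.2 zmed 10.6
scene wood px [160. 273.] 653 ctr [ 271.  -347.6] size [146.5  51. ] ang 21.2 zmed 24.5
scene ledge px [409. 192.] 1448 ctr [550.2 317.8] size [232.8 226.8] ang 2.1 zmed 86.3
scene ledge px [354. 184.] 63 ctr [424.8 224.9] size [26.1 59.4] ang 37.0 zmed 86.7
scene ledge px [440. 239.] 161 ctr [772.4 117.8] size [72.3 67. ] ang 32.9 zmed 85.0
scene mat px [322. 253.] 304 ctr [505.2 -14.9] size [ 30.3 163.6] ang 88.7 zmed 1.6
scene mat px [347. 270.] 256 ctr [601.9 -30.7] size [146.9  42.5] ang 28.0 zmed 1.6
side green px [499. 319.] 370 ctr [ 675.9 -340.9] size [127.4  12.5] ang 84.5 zmed 21.3
side green px [441. 332.] 1756 ctr [ 572.5 -295. ] size [ 55.1 166.1] ang 5.5 zmed 22.4
side wood px [319. 278.] 587 ctr [473.3 -66.1] size [101.7  28.8] ang 11.3 zmed 21.8
side wood px [297. 375.] 307 ctr [ 312.6 -211.9] size [67.8 13.9] ang 53.6 zmed 13.8
side wood px [320. 450.] 1562 ctr [ 261. -342.] size [123.9  34.7] ang 21.4 zmed 27.0
side ledge px [237. 155.] 3795 ctr [528.5 322.3] size [253.2 227. ] ang 1.5 zmed 87.6
side mat px [341. 261.] 3499 ctr [540.4 -46.3] size [ 97.6 255.6] ang 88.4 zmed 2.6
```

View pics/wrist0.png

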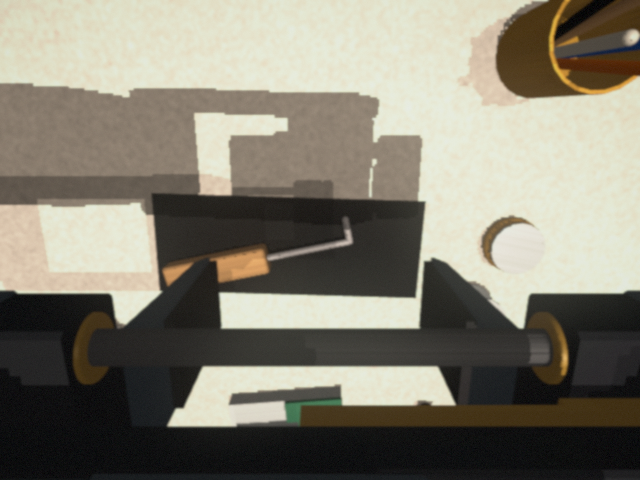

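View pics/c1.png

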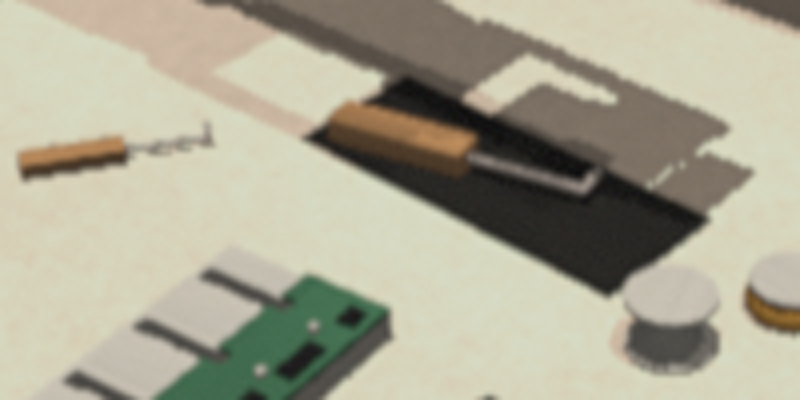

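Three hook-like things show up in the scene picture: small at (235,258), large at (140,270) and middle-sized at (315,257). The middle one is meant: its handle measures about 100 mm, it lies on the black mat, and its bend points to the hook's +y. The crop confirms it. Next I measure it in the wrist view, where the handle is at about (217,265) and the tip at (346,220).

```bash
cat > hook.py <<'E'
from h import *
import pickle
def hook(f,zt=22,zr=15):
    hsv=cv2.cvtColor(np.array(f['pixels']),cv2.COLOR_RGB2HSV); H,S,V=[hsv[...,i].astype(int) for i in range(3)]
    m=((H>5)&(H<18)&(S>100)&(V>60)).astype(np.uint8)
    k,l,st,c=cv2.connectedComponentsWithStats(m); out=[]
    for i in range(1,k):
        if st[i,4]<300: continue
        v,u=np.where(l==i); P=np.array([ray(f,a,b,zt)[:2] for a,b in zip(u,v)],np.float32); r=cv2.minAreaRect(P)
        print('wood px',c[i].round(),st[i,4],np.round(r[0],1),np.round(r[1],1),round(r[2],1))
if __name__=='__main__':
    f=pickle.load(open('wrist0.pkl','rb')); hook(f)
    for p in ((346,220),(350,241),(270,258)): print(p,ray(f,*p,12).round(1))
    for p in ((153,195),(425,202),(415,297)): print('mat',ray(f,*p,2).round(1))
    W=cloud(f); print(W[265,235],W[250,400])
    for n in('side','scene'):
        f=pickle.load(open(n+'0.pkl','rb')); print(n,dep(f,341,290) if n=='side' else dep(f,340,275))
    f=pickle.load(open('side0.pkl','rb'))
    # ledge front corners
    for p in ((218,186),(305,146)):print('ledge front corner',ray(f,*p,87).round(1))
E
python3 hook.py; python3 - <<'E'
import cv2
a=cv2.imread('pics/side0.png')[80:220,150:320]
cv2.imwrite('pics/c2.png',cv2.resize(a,None,fx=4,fy=4,interpolation=2))
E
```

```text
wood px [600.  20.] 1069 [796.2 149.3] [70.9 19.1] 26.5
wood px [601.  66.] 1417 [801.9 116.8] [23.3 74. ] 88.4
wood px [226. 264.] 2201 [476.  -59.8] [102.9  30.5] 11.7
(346, 220) [598.8 -15.3  12. ]
(350, 241) [603.  -35.9  12. ]
(270, 258) [526.2 -53.   12. ]
mat [416.1   6.6   2. ]
mat [ 6.743e+02 -2.000e-01  2.000e+00]
mat [671.  -98.5   2. ]
[494.45364079 -56.22344933  22.77075116] [652.99480907 -48.09356233   2.38849921]
side [ 496.54522898 -105.22709511    3.74589708]
scene [604.96639052 -60.38416418   2.59241571]
ledge front corner [422.8 213.8  87. ]
ledge front corner [645.7 210.5  87. ]
```

View pics/c2.png

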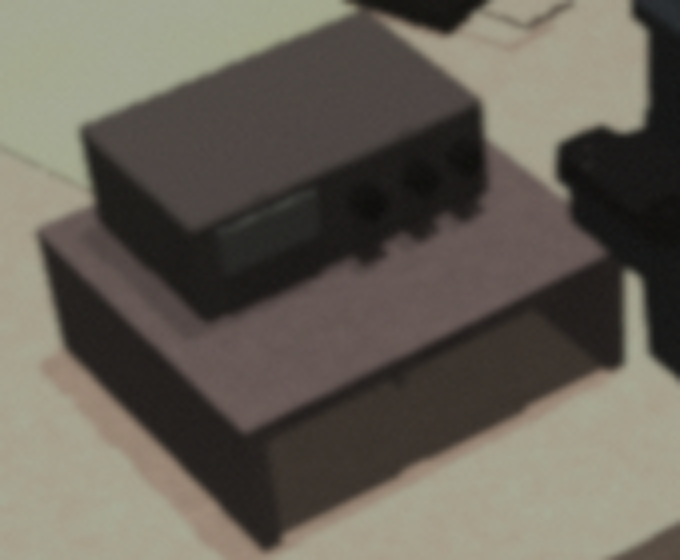

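>>> {"name": "send_rows", "arguments": {
  "motion": [
    [-0.08,0.2,0.14,0,0,0,1],
    [-0.08,0.2,0.14,0,0,0,1],
    [-0.08,0.2,0.14,0,0,0,1],
    [-0.08,0.2,0.14,0,0,0,1],
    [-0.08,0.2,0.14,0,0,0,1],
    [-0.08,0.2,0.14,0,0,0,1]
  ]
}}

```text
time_s: 0.9
ee_pos: [535.0, 99.0, 282.9]
ee_rot: [-179.9, 0.0, 89.9]
force: [-0.4, -0.3, 0.1]
gripper_width: 91.6
gripper_force: 0.0
```

```bash
python3 - <<'E'
from h import *
import pickle
f=grab('wrist'); save(f,'pics/w1.png'); pickle.dump(dict(f),open('w1.pkl','wb')); print(env.state()['ee_pos'])
E
```

```text
[535.04904741  99.11430475 283.08116685]
```

View pics/w1.png

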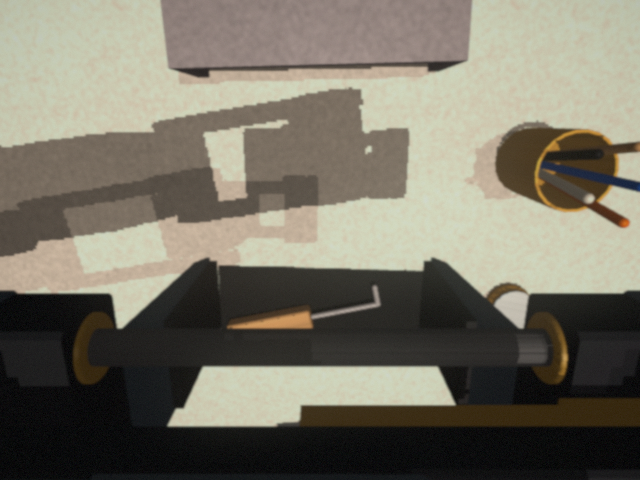

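>>> {"name": "send_rows", "arguments": {
  "motion": [
    [0.06,-0.35,0,0,0,0,1],
    [0.06,-0.7,0,0,0,0,1],
    [0.06,-0.7,0,0,0,0,1],
    [0.06,-0.7,0,0,0,0,1],
    [0.06,-0.7,0,0,0,0,1],
    [0.06,-0.7,0,0,0,0,1],
    [0.06,-0.7,0,0,0,0,1],
    [0.06,-0.7,0,0,0,0,1],
    [0.06,-0.7,0,0,0,0,1]
  ]
}}

```text
time_s: 2.08
ee_pos: [565.0, -248.8, 284.1]
ee_rot: [180.0, -0.0, 90.1]
force: [0.5, 1.0, 0.0]
gripper_width: 91.4
gripper_force: 0.0
```

```bash
python3 - <<'E'
from h import *
import pickle
f=grab('wrist'); save(f,'pics/w2.png'); pickle.dump(dict(f),open('w2.pkl','wb')); print(env.state()['ee_pos'])
E
```

```text
[ 565.08384027 -248.75863537  284.17836549]
```

View pics/w2.png

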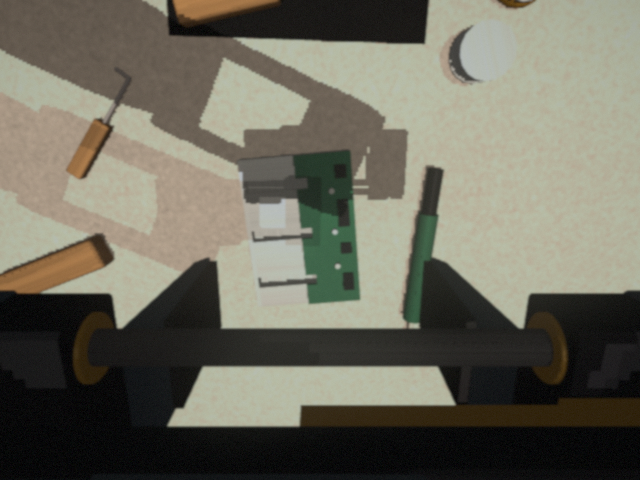

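w1 shows the riser's ledge with front corners near (168,68) and (468,61). w2 shows the jig at about (300,230), with its slots in rows 185, 235 and 281 and all of them empty.

```bash
python3 - <<'E'
from h import *
import pickle
f=pickle.load(open('w1.pkl','rb')); px=np.array(f['pixels']).astype(int); W=cloud(f)
a,b=ray(f,168,68,87),ray(f,469,61,87); print('ledge',a.round(1),b.round(1),np.linalg.norm(a-b))
# line fit of front edge from depth-based step z=87
m=(abs(W[...,2]-87)<6); P=[]
for u in range(180,460,5):
    v=np.where(m[:100,u])[0]
    if len(v): P.append(ray(f,u,v.max()+.5,87)[:2])
P=np.array(P); k=np.polyfit(P[:,0],P[:,1],1); print('front edge slope deg',np.degrees(np.arctan(k[0])),'y at 530',np.polyval(k,530), 'z',np.nanmedian(W[m][:,2]))
for v in (20,35,50):
    u=np.where(m[v])[0]; print('side edges',ray(f,u.min()-.5,v,87)[:2].round(1),ray(f,u.max()+.5,v,87)[:2].round(1))
f=pickle.load(open('side0.pkl','rb')); print('side',ray(f,211.2,188,87).round(1),ray(f,305.5,145.5,87).round(1))
f=pickle.load(open('scene0.pkl','rb')); 
f=pickle.load(open('w2.pkl','rb')); px=np.array(f['pixels']); hsv=cv2.cvtColor(px,cv2.COLOR_RGB2HSV);H,S,V=[hsv[...,i].astype(int) for i in range(3)]
m=((H>50)&(H<95)&(S>60)&(V>15)).astype(np.uint8); k,l,st,c=cv2.connectedComponentsWithStats(m); 
for i in range(1,k):
    if st[i,4]>1500:
        v,u=np.where(l==i); r=cv2.minAreaRect(np.array([ray(f,x,y,22)[:2] for x,y in zip(u,v)],np.float32)); print(c[i],r)
for p in ((241,159),(351,150),(359,300),(259,305)): print(p,ray(f,*p,22 if p[0]>300 else 18).round(1))
W=cloud(f); print('board z',W[230,325,2],'base z',W[260,280,2], 'floor',W[400,300,2],W[150,450,2])
E
```

```text
ledge [407.8 216.4  87. ] [659.2 221.2  87. ] 251.52852579093116
front edge slope deg 1.2677097727649271 y at 530 218.47890683581875 z 87.75932595813069
side edges [406.3 252.9] [657.4 252.1]
side edges [406.7 241.7] [656.9 241. ]
side edges [407.1 230.3] [657.2 229.6]
side [408.4 217.   87. ] [647.6 211.3  87. ]
[327.86221708 228.11911449] ((574.3455810546875, -291.4129333496094), (57.82699966430664, 168.37908935546875), 5.061560153961182)
[419.44094488 267.60170604] ((677.593505859375, -337.7303161621094), (128.24822998046875, 19.752099990844727), 85.2319107055664)
(241, 159) [ 481.6 -213.9   18. ]
(351, 150) [ 597.5 -204.2   22. ]
(359, 300) [ 610.3 -374.5   22. ]
(259, 305) [ 493.9 -382.9   18. ]
board z 21.919823895890488 base z 19.05524019366181 floor -0.4836664712111063 0.4976878976739151
```

>>> {"name": "send_rows", "arguments": {
  "motion": [
    [-0.179,0.375,-0.2,0,0,-1,1],
    [-0.179,0.375,-0.2,0,0,-1,1],
    [-0.179,0.375,-0.2,0,0,-1,1],
    [-0.179,0.375,-0.2,0,0,-1,1],
    [-0.179,0.375,-0.2,0,0,-1,1],
    [-0.179,0.375,-0.2,0,0,-1,1],
    [-0.179,0.375,-0.2,0,0,-1,1],
    [-0.179,0.375,-0.2,0,0,-1,1]
  ]
}}

```text
time_s: 3.12
ee_pos: [475.5, -62.1, 184.2]
ee_rot: [180.0, -0.0, 30.1]
force: [0.5, 0.1, 0.9]
gripper_width: 91.1
gripper_force: 0.0
```

>>> {"name": "send_rows", "arguments": {
  "motion": [
    [0,0,-0.1,0,0,-0.305,1],
    [0,0,-0.1,0,0,-0.305,1],
    [0,0,-0.1,0,0,-0.305,1],
    [0,0,-0.1,0,0,-0.305,1],
    [0,0,-0.1,0,0,-0.305,1]
  ]
}}

```text
time_s: 3.75
ee_pos: [475.9, -62.6, 134.5]
ee_rot: [180.0, -0.1, 11.8]
force: [0.2, 0.6, 0.5]
gripper_width: 91.4
gripper_force: 0.0
```

```bash
python3 - <<'E'
from h import *
from hook import hook
f=grab('wrist'); save(f,'pics/w3.png'); print(env.state()['ee_pos'],env.state()['ee_rot']); hook(f)
f=grab('side'); hook(f)
E
```

```text
[475.86202132 -62.56571965 134.46336048] [ 1.79971849e+02 -6.11369780e-02  1.17553048e+01]
wood px [321. 224.] 4873 [476.1 -62.3] [100.6  26.4] 11.6
wood px [88. 44.] 588 [ 473.7 1036.1] [237.2 115.8] 56.9
wood px [370. 147.] 333 [817.3 190.6] [176.6  74.7] 48.3
wood px [325. 271.] 306 [491.8 -60.2] [66.2 25.6] 11.6
wood px [296. 374.] 326 [ 313.2 -209.8] [68.1 15.3] 54.1
wood px [318. 449.] 1618 [ 260.2 -340.2] [126.7  35.5] 21.5
```

View pics/w3.png

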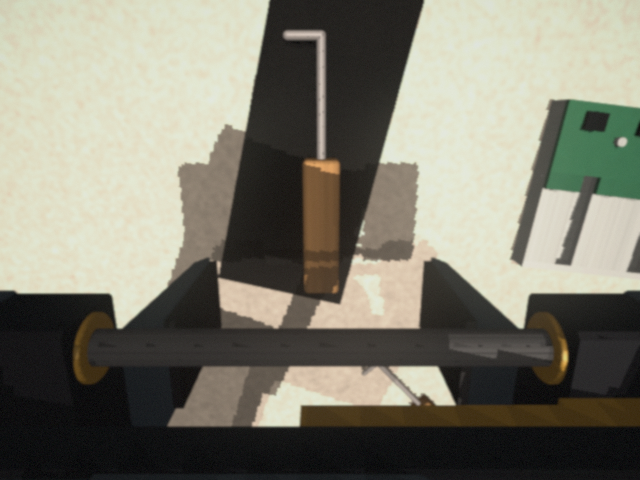

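w3 shows the hook centred under the gripper, with its handle at (321,224) and tip at (288,35). I go down and grip it.

>>> {"name": "send_rows", "arguments": {
  "motion": [
    [0,0,-0.12,0,0,0,1],
    [0,0,-0.2,0,0,0,0.2],
    [0,0,-0.24,0,0,0,0],
    [0,0,-0.256,0,0,0,0],
    [0,0,-0.256,0,0,0,0],
    [0,0,-0.256,0,0,0,-0.8],
    [0,0,-0.256,0,0,0,-0.8],
    [0,0,-0.256,0,0,0,-1],
    [0,0,-0.256,0,0,0,-1],
    [0,0,-0.256,0,0,0,-1],
    [0,0,-0.256,0,0,0,-1],
    [0,0,-0.256,0,0,0,-1]
  ],
  "squeeze": 40
}}

```text
time_s: 5.35
ee_pos: [476.0, -62.6, 6.6]
ee_rot: [180.0, -0.1, 11.7]
force: [-0.9, -0.1, 5.1]
gripper_width: 25.7
gripper_force: 40.0
```

>>> {"name": "send_rows", "arguments": {
  "motion": [
    [0,0,0.03,0,0,0,-1],
    [0,0,0.1,0,0,0,-1],
    [0,0,0.2,0,0,0,-1],
    [0.03,0.03,0.24,0,0,0.15,-1],
    [0.06,0.06,0.24,0,0,0.3,-1],
    [0.09,0.09,0.24,0,0,0.45,-1],
    [0.12,0.12,0.24,0,0,0.6,-1],
    [0.15,0.16,0.24,0,0,0.75,-1],
    [0.18,0.19,0.24,0,0,0.9,-1],
    [0.189,0.205,0.24,0,0,1,-1],
    [0.189,0.205,0.24,0,0,1,-1]
  ]
}}

```text
time_s: 6.72
ee_pos: [569.7, 40.5, 125.2]
ee_rot: [-179.9, 0.0, 71.7]
force: [-0.2, -0.7, -1.3]
gripper_width: 25.5
gripper_force: 40.0
```

>>> {"name": "send_rows", "arguments": {
  "motion": [
    [0,0,0,0,0,0.16,-1],
    [0,0,-0.05,0,0,0.325,-1],
    [0,0,-0.1,0,0,0.325,-1],
    [0,0,-0.16,0,0,0.325,-1],
    [0,0,-0.2,0,0,0.325,-1],
    [0,0,-0.2,0,0,0.325,-1],
    [0,0,-0.2,0,0,0.325,-1]
  ]
}}

```text
time_s: 7.6
ee_pos: [570.4, 39.8, 26.7]
ee_rot: [179.9, -0.0, 91.1]
force: [0.3, -0.4, -2.1]
gripper_width: 25.5
gripper_force: 40.0
```

```bash
python3 - <<'E'
from h import *
f=grab('wrist'); g=grab('side'); print(env.state()['ee_pos'],env.state()['ee_rot'])
a=cv2.cvtColor(np.array(f['pixels']),4); b=cv2.cvtColor(np.array(g['pixels']),4)[60:300,150:470]
im=np.hstack([cv2.resize(a,(400,300)),cv2.resize(b,(400,300))]); cv2.imwrite('pics/w4.png',im)
import pickle; pickle.dump(dict(f),open('w4.pkl','wb')); pickle.dump(dict(g),open('s4.pkl','wb'))
E
```

```text
[570.77391294  39.89641147  27.09893515] [ 1.79870817e+02 -3.22778575e-03  9.11627774e+01]
```

View pics/w4.png

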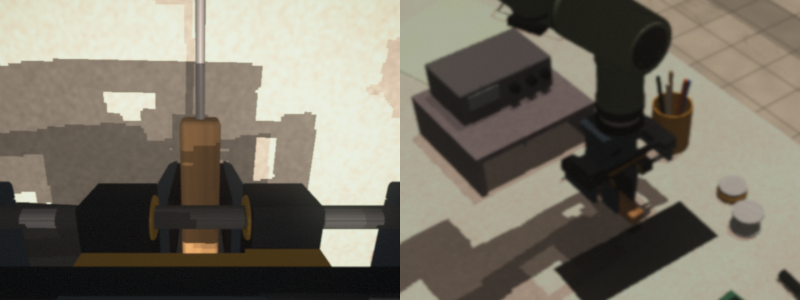

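```bash
python3 - <<'E'
from h import *
import pickle
f=pickle.load(open('w4.pkl','rb')); W=cloud(f)
for v in (5,40,80,120,150): 
    P=W[v,300:345]; i=np.nanargmax(P[:,2]); print(v,P[i].round(1))
for v in (210,240,260,280): print('handle',W[v,320].round(1))
E
```

```text
5 [569.  156.1  36.2]
40 [569.6 144.7  36.4]
80 [568.7 131.1  36. ]
120 [569.4 116.7  36.3]
150 [567.7 105.4  36.2]
handle [570.   83.1  43. ]
handle [570.3  70.8  42.4]
handle [570.4  62.5  42.8]
handle [570.6  54.3  44. ]
```

>>> {"name": "send_rows", "arguments": {
  "motion": [
    [0,0.04,0,0,0,0,-1],
    [-0.001,0.08,0,0,0,0,-1],
    [-0.002,0.11,0,0,0,0,-1],
    [-0.003,0.14,0,0,0,0,-1],
    [-0.004,0.165,0,0,0,0,-1],
    [-0.004,0.19,0,0,0,0,-1],
    [-0.004,0.21,0,0,0,0,-1],
    [-0.004,0.228,0,0,0,0,-1],
    [-0.004,0.228,0,0,0,0,-1],
    [-0.004,0.228,0,0,0,0,-1]
  ]
}}

```text
time_s: 8.95
ee_pos: [568.0, 153.7, 25.9]
ee_rot: [-180.0, 0.0, 91.2]
force: [0.0, -0.6, -2.0]
gripper_width: 25.7
gripper_force: 40.0
```

>>> {"name": "send_rows", "arguments": {
  "motion": [
    [-0.005,0,0,0,0,0,-1],
    [-0.012,0,0,0,0,0,-1],
    [-0.019,0,0,0,0,0,-1],
    [-0.026,0,0,0,0,0,-1],
    [-0.034,0,0,0,0,0,-1],
    [-0.042,0,0,0,0,0,-1],
    [-0.042,0,0,0,0,0,-1],
    [-0.042,0,0,0,0,0,-1]
  ]
}}

```text
time_s: 9.95
ee_pos: [547.2, 154.1, 26.1]
ee_rot: [180.0, -0.0, 91.2]
force: [-1.3, 0.2, -1.0]
gripper_width: 25.5
gripper_force: 40.0
```

>>> {"name": "send_rows", "arguments": {
  "motion": [
    [0,-0.012,0,0,0,0,-1],
    [0,-0.024,0,0,0,0,-1],
    [0.001,-0.036,0,0,0,0,-1],
    [0.001,-0.048,0,0,0,0,-1],
    [0.001,-0.06,0,0,0,0,-1],
    [0.001,-0.07,0,0,0,0,-1],
    [0.001,-0.08,0,0,0,0,-1]
  ]
}}

```text
time_s: 10.82
ee_pos: [547.7, 113.7, 26.0]
ee_rot: [180.0, -0.0, 91.2]
force: [-0.6, 2.0, -1.8]
gripper_width: 25.8
gripper_force: 40.0
```

Force +y is about 2 N, so the drawer is moving. I pull it the rest of the way.

>>> {"name": "send_rows", "arguments": {
  "motion": [
    [0,-0.02,0,0,0,0,-1],
    [0.001,-0.05,0,0,0,0,-1],
    [0.002,-0.08,0,0,0,0,-1],
    [0.003,-0.11,0,0,0,0,-1],
    [0.003,-0.14,0,0,0,0,-1],
    [0.004,-0.17,0,0,0,0,-1],
    [0.004,-0.195,0,0,0,0,-1],
    [0.004,-0.21,0,0,0,0,-1],
    [0.005,-0.222,0,0,0,0,-1],
    [0.005,-0.23,0,0,0,0,-1],
    [0.005,-0.234,0,0,0,0,-1],
    [0.005,-0.238,0,0,0,0,-1],
    [0.005,-0.238,0,0,0,0,-1]
  ]
}}

```text
time_s: 12.45
ee_pos: [549.4, -2.9, 25.7]
ee_rot: [-179.9, -0.2, 91.1]
force: [-0.4, 9.1, -2.3]
gripper_width: 25.7
gripper_force: 40.0
```

>>> {"name": "send_rows", "arguments": {
  "motion": [
    [0,0.008,0,0,0,0,-1],
    [0,0.016,0,0,0,0,-1],
    [0,0.018,0,0,0,0,-1],
    [0.01,0.018,0,0,0,0,-1],
    [0.02,0.018,0,0,0,0,-1],
    [0.03,0.018,0,0,0,0,-1],
    [0.04,0.018,0,0,0,0,-1],
    [0.05,0.018,0,0,0,0,-1],
    [0.056,0.018,0,0,0,0,-1],
    [0.056,0.018,0,0,0,0,-1],
    [0.056,0,0.03,0,0,0,-1],
    [0.056,-0.03,0.08,0,0,0,-1],
    [0.056,-0.05,0.14,0,0,0,-1],
    [0.056,-0.05,0.14,0,0,0,-1]
  ]
}}

```text
time_s: 14.2
ee_pos: [580.0, -31.2, 99.2]
ee_rot: [179.6, 0.0, 91.1]
force: [-0.2, -0.6, -2.2]
gripper_width: 25.7
gripper_force: 40.0
```

>>> {"name": "send_rows", "arguments": {
  "motion": [
    [-0.03,-0.01,0,0,0,-0.15,-1],
    [-0.06,-0.02,0,0,0,-0.3,-1],
    [-0.09,-0.03,0,0,0,-0.45,-1],
    [-0.12,-0.04,0,0,0,-0.6,-1],
    [-0.15,-0.05,0,0,0,-0.75,-1],
    [-0.176,-0.05,0,0,0,-0.9,-1],
    [-0.176,-0.05,0,0,0,-1,-1],
    [-0.176,-0.05,0,0,0,-1,-1]
  ]
}}

```text
time_s: 15.2
ee_pos: [489.3, -54.8, 95.4]
ee_rot: [-180.0, 0.1, 31.3]
force: [1.1, -0.4, -1.5]
gripper_width: 25.8
gripper_force: 40.0
```

>>> {"name": "send_rows", "arguments": {
  "motion": [
    [0,0,-0.02,0,0,-0.15,-1],
    [0,0,-0.06,0,0,-0.33,-1],
    [0,0,-0.1,0,0,-0.33,-1],
    [0,0,-0.14,0,0,-0.33,-1],
    [0,0,-0.16,0,0,-0.33,-1],
    [0,0,-0.172,0,0,-0.33,-1],
    [0,0,-0.178,0,0,-0.33,-1],
    [0,0,-0.178,0,0,-0.33,-1]
  ]
}}

```text
time_s: 16.2
ee_pos: [490.3, -55.0, 7.2]
ee_rot: [180.0, -0.0, 11.4]
force: [-0.9, 0.1, -1.1]
gripper_width: 25.9
gripper_force: 40.0
```

>>> {"name": "send_rows", "arguments": {
  "motion": [
    [0,0,-0.002,0,0,0,-1],
    [0,0,-0.002,0,0,0,-0.3],
    [0,0,-0.002,0,0,0,0.2],
    [0,0,-0.002,0,0,0,0.2],
    [0,0,0.02,0,0,0,0.2],
    [0,0,0.1,0,0,0,0.2],
    [0,0,0.2,0,0,0,0.2],
    [0.02,0.05,0.32,0,0,0.15,0.2],
    [0.04,0.1,0.38,0,0,0.3,0.2],
    [0.06,0.2,0.38,0,0,0.5,0.2],
    [0.082,0.3,0.38,0,0,0.7,0.2],
    [0.082,0.33,0.38,0,0,0.85,0.2],
    [0.082,0.33,0.38,0,0,1,0.2],
    [0.082,0.33,0.38,0,0,1,0.2]
  ]
}}

```text
time_s: 17.95
ee_pos: [530.9, 110.3, 197.5]
ee_rot: [180.0, -0.0, 71.3]
force: [0.1, 0.6, -0.1]
gripper_width: 55.1
gripper_force: 0.0
```

>>> {"name": "send_rows", "arguments": {
  "motion": [
    [0,0,0,0,0,0.17,-0.3],
    [0,0,0,0,0,0.33,-0.3],
    [0,0,0,0,0,0.33,-0.3],
    [0,0,0,0,0,0.33,-0.3]
  ]
}}

```text
time_s: 18.45
ee_pos: [531.0, 109.8, 197.2]
ee_rot: [180.0, -0.0, 91.0]
force: [-0.1, -0.5, -0.0]
gripper_width: 31.9
gripper_force: 0.0
```

```bash
python3 - <<'E'
from h import *
import pickle
f=grab('wrist'); save(f,'pics/w5.png'); pickle.dump(dict(f),open('w5.pkl','wb')); print(env.state()['ee_pos'],env.state()['ee_rot'])
E
```

```text
[531.01047006 109.82714859 197.14721439] [ 1.79982916e+02 -3.05423001e-03  9.10201198e+01]
```

View pics/w5.png

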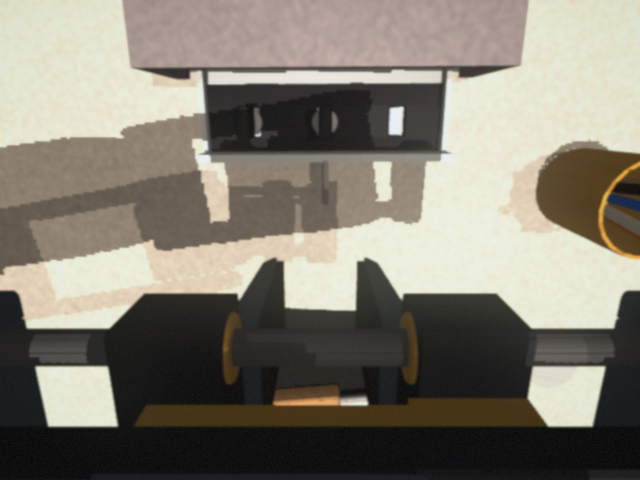

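w5 shows the drawer fully open. There are two studs, in the left pocket (255,122) and the middle pocket (323,122). The right pocket (396,121) is empty.

```bash
python3 - <<'E'
from h import *
import pickle
f=pickle.load(open('w5.pkl','rb')); W=cloud(f); Z=W[...,2]
m=((Z>50)&(Z<72)&(W[...,1]<208)&(W[...,1]>150)&(W[...,0]<650)).astype(np.uint8); m[200:]=0
k,l,st,c=cv2.connectedComponentsWithStats(m)
for i in range(1,k):
    if st[i,4]>30:
        v,u=np.where(l==i);r=cv2.minAreaRect(np.array([ray(f,x,y,62)[:2] for x,y in zip(u,v)],np.float32)); print(c[i],st[i],r,np.nanmedian(Z[l==i]), W[l==i][:,:2].mean(0))
e=ray(f,396,121,10);print('empty pocket',e, proj(f,(473.2,182.3,62)),proj(f,(533.2,183.6,62)))
E
```

```text
[324.48608137 121.60385439] [318 105  14  34 467] ((533.4652099609375, 184.39505004882812), (9.491177558898926, 23.036582946777344), 0.9243015646934509) 62.40478304159041 [533.42079754 184.40854038]
[242.94736842 122.38721805] [235 106  17  34 532] ((474.4617004394531, 182.74118041992188), (23.432300567626953, 11.573121070861816), 88.28873443603516) 62.23774606799607 [474.34756571 182.8962511 ]
empty pocket [594.40156772 185.29605648  10.        ] [241.27640663 123.2797707 ] [324.15453373 122.8073603 ]
```

>>> {"name": "send_rows", "arguments": {
  "motion": [
    [0.005,0.08,-0.05,0,0,0,-0.3],
    [0.005,0.149,-0.12,0,0,0,-0.3],
    [0.005,0.149,-0.19,0,0,0,-0.3],
    [0.005,0.149,-0.24,0,0,0,-0.3],
    [0.005,0.149,-0.28,0,0,0,-0.3],
    [0.005,0.149,-0.305,0,0,0,-0.3],
    [0.005,0.149,-0.318,0,0,0,-0.3],
    [0.005,0.149,-0.318,0,0,0,-0.3],
    [0.005,0.149,-0.318,0,0,0,-0.6],
    [0.005,0.149,-0.318,0,0,0,-0.8],
    [0.005,0.149,-0.318,0,0,0,-1],
    [0.005,0.149,-0.318,0,0,0,-1],
    [0.005,0.149,-0.318,0,0,0,-1]
  ],
  "squeeze": 30
}}

```text
time_s: 20.12
ee_pos: [533.8, 184.6, 38.5]
ee_rot: [179.9, -0.0, 91.2]
force: [0.2, -0.1, 4.2]
gripper_width: 9.4
gripper_force: 30.0
```

>>> {"name": "send_rows", "arguments": {
  "motion": [
    [0,0,0.03,0,0,0,-1],
    [0,0,0.1,0,0,0,-1],
    [0,0,0.2,0,0,0,-1],
    [-0.02,-0.08,0.2,0,0,-0.1,-1],
    [-0.04,-0.16,0.2,0,0,-0.25,-1],
    [-0.06,-0.24,0.2,0,0,-0.4,-1],
    [-0.08,-0.32,0.2,0,0,-0.55,-1],
    [-0.1,-0.4,0.2,0,0,-0.7,-1],
    [-0.127,-0.48,0.2,0,0,-0.85,-1],
    [-0.127,-0.57,0.2,0,0,-1,-1],
    [-0.127,-0.57,0.2,0,0,-1,-1]
  ]
}}

```text
time_s: 21.5
ee_pos: [470.0, -102.8, 138.7]
ee_rot: [179.9, -0.0, 31.0]
force: [0.2, 0.9, -0.6]
gripper_width: 9.8
gripper_force: 30.0
```

>>> {"name": "send_rows", "arguments": {
  "motion": [
    [-0.01,-0.08,0,0,0,-0.15,-1],
    [-0.02,-0.16,0,0,0,-0.3,-1],
    [-0.02,-0.24,0,0,0,-0.442,-1],
    [-0.02,-0.32,0,0,0,-0.442,-1],
    [-0.02,-0.4,0,0,0,-0.442,-1],
    [-0.02,-0.4,0,0,0,-0.442,-1],
    [-0.02,-0.4,0,0,0,-0.442,-1]
  ]
}}

```text
time_s: 22.38
ee_pos: [460.0, -299.3, 138.0]
ee_rot: [-179.9, 0.0, 4.7]
force: [0.0, 0.5, -0.2]
gripper_width: 10.0
gripper_force: 30.0
```

```bash
python3 - <<'E'
from h import *
import pickle
f=grab('wrist'); save(f,'pics/w6.png'); pickle.dump(dict(f),open('w6.pkl','wb')); print(env.state()['ee_pos'],env.state()['ee_rot'])
E
```

```text
[ 460.00510887 -299.1185499   138.00334194] [-1.79951444e+02  2.26620896e-02  4.76029546e+00]
```

View pics/w6.png

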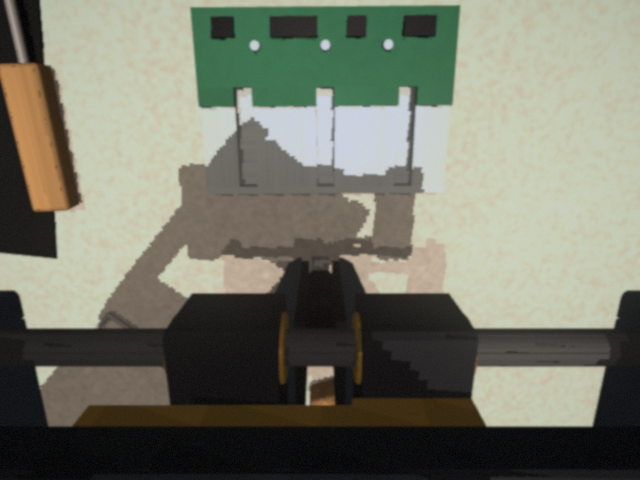

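w6 shows the jig straight ahead: the board spans (192–460, 7–105), and the notches are at u of about 244, 325 and 407 near row 97.

```bash
python3 - <<'E'
from h import *
import pickle
f=pickle.load(open('w6.pkl','rb'));px=np.array(f['pixels']); hsv=cv2.cvtColor(px,cv2.COLOR_RGB2HSV);H,S,V=[hsv[...,i].astype(int) for i in range(3)]
m=((H>50)&(H<95)&(S>90)&(V>15)); m[150:]=0
v,u=np.where(m); r=cv2.minAreaRect(np.array([ray(f,x,y,22)[:2] for x,y in zip(u,v)],np.float32)); print(r)
for row in (92,95,98,101):
    d=np.diff(m[row].astype(int)); print(row,[(int(x),ray(f,x+1-.5,row,22)[:2].round(1).tolist()) for x in np.where(d)[0]])
P=[]
for col in list(range(262,310,4))+list(range(342,392,4)):
    P.append(ray(f,col,np.where(m[:,col])[0].max()+.5,22)[:2])
P=np.array(P); print('board edge', P.mean(0), np.degrees(np.arctan(np.polyfit(P[:,1],P[:,0],1)[0])))
P=[]
for col in range(200,450,6): P.append(ray(f,col,np.where(m[:,col])[0].min()-.5,22)[:2])
P=np.array(P); print('board back', P.mean(0), np.degrees(np.arctan(np.polyfit(P[:,1],P[:,0],1)[0])))
E
```

```text
((574.2883911132812, -291.9757385253906), (58.680870056152344, 168.27874755859375), 5.045646667480469)
92 [(198, [546.2, -210.0]), (233, [548.1, -233.2]), (252, [549.1, -245.8]), (314, [552.5, -286.9]), (334, [553.6, -300.2]), (397, [557.0, -341.9]), (416, [558.0, -354.5]), (451, [559.9, -377.7])]
95 [(198, [544.3, -210.0]), (233, [546.2, -233.3]), (252, [547.2, -245.9]), (314, [550.6, -287.1]), (334, [551.7, -300.4]), (396, [555.1, -341.5]), (416, [556.2, -354.8]), (450, [558.0, -377.3])]
98 [(199, [542.4, -210.7]), (233, [544.3, -233.3]), (253, [545.4, -246.6]), (314, [548.7, -287.2]), (334, [549.8, -300.5]), (396, [553.2, -341.8]), (416, [554.3, -355.1]), (450, [556.1, -377.7])]
101 [(199, [540.5, -210.7]), (233, [542.4, -233.3]), (253, [543.5, -246.7]), (314, [546.8, -287.4]), (334, [547.9, -300.7]), (396, [551.3, -342.0]), (416, [552.4, -355.3]), (450, [554.2, -378.0])]
board edge [ 545.48129305 -295.62838507] -5.224775279715227
board back [ 603.42765021 -288.29128163] -5.045795168156707
```

>>> {"name": "send_rows", "arguments": {
  "motion": [
    [0.06,-0.05,-0.05,0,0,0.005,-1],
    [0.1226,-0.105,-0.1,0,0,0.005,-1],
    [0.1226,-0.105,-0.15,0,0,0.005,-1],
    [0.1226,-0.105,-0.156,0,0,0.005,-1],
    [0.1226,-0.105,-0.156,0,0,0.005,-1],
    [0.1226,-0.105,-0.156,0,0,0.005,-1],
    [0.1226,-0.105,-0.156,0,0,0.005,-1]
  ]
}}

```text
time_s: 23.3
ee_pos: [521.7, -353.1, 61.2]
ee_rot: [179.9, -0.1, 5.0]
force: [-0.0, 0.6, 0.5]
gripper_width: 9.6
gripper_force: 30.0
```

```bash
python3 - <<'E'
from h import *
s=env.state(); print(s['ee_pos'],s['ee_rot'])
E
```

```text
[ 521.6701965  -353.08985449   61.22035021] [ 1.79922091e+02 -8.62429583e-02  4.99035748e+00]
```

```bash
cat > jig.py <<'E'
from h import *
def run():
    for _ in range(2):
        f=grab('wrist'); s=env.state(); print(s['ee_pos'].round(2),s['ee_rot'].round(2),s['force'].round(1))
    px=np.array(f['pixels']); hsv=cv2.cvtColor(px,cv2.COLOR_RGB2HSV);H,S,V=[hsv[...,i].astype(int) for i in range(3)]
    m=((H>50)&(H<95)&(S>90)&(V>15)); m[330:]=0
    k,l,st,c=cv2.connectedComponentsWithStats(m.astype(np.uint8)); i=1+np.argmax(st[1:,4]); m=l==i; print(st[i])
    O=np.array([544.4,-294.4]);ex=np.array([.9962,.0872]);ey=np.array([-.0872,.9962])
    for jy in (-55,0,55):
        for jx in (3,5,7):
            X=O+jx*ex+jy*ey; u,v=proj(f,(*X,22)); u,v=int(round(u)),int(round(v))
            if not(0<=v<480 and 25<u<615): continue
            w=m[v,u-40 if u>40 else 0:u+40]; u0=max(u-40,0)
            a=np.where(w[:u-u0])[0]; b=np.where(w[u-u0:])[0]
            if len(a) and len(b):
                A=ray(f,u0+a.max()+.5,v,22)[:2];B=ray(f,u+b.min()-.5,v,22)[:2]; C=(A+B)/2
                print('slot',jy,jx,'ctr err along jig y',round(float((C-X)@ey),2),'width',round(float(np.linalg.norm(A-B)),1))
    return f
if __name__=='__main__':
    f=run(); save(f,'pics/j.png')
E
python3 jig.py
```

```text
[ 521.56 -353.09   60.99] [ 1.7994e+02 -7.0000e-02  4.9800e+00] [ 0.6 -0.2 -0.2]
[ 521.5  -353.11   60.78] [ 1.7995e+02 -6.0000e-02  4.9800e+00] [ 0.9  0.7 -0.6]
[   34    97   345   118 31338]
slot 0 3 ctr err along jig y -0.62 width 13.7
slot 0 5 ctr err along jig y -0.74 width 12.6
slot 0 7 ctr err along jig y -0.63 width 13.1
slot 55 3 ctr err along jig y -0.88 width 11.6
slot 55 5 ctr err along jig y -0.85 width 12.1
slot 55 7 ctr err along jig y -0.62 width 12.0
```

>>> {"name": "send_rows", "arguments": {
  "motion": [
    [0,0.002,0,0,0,0,-1],
    [0,0.002,0,0,0,0,-1],
    [0,0.002,-0.01,0,0,0,-1],
    [0,0.002,-0.02,0,0,0,-1],
    [0,0.002,-0.03,0,0,0,-1],
    [0,0.002,-0.036,0,0,0,-1],
    [0,0.002,-0.036,0,0,0,-1]
  ]
}}

```text
time_s: 24.28
ee_pos: [521.1, -351.9, 41.6]
ee_rot: [-180.0, 0.0, 5.0]
force: [0.0, -0.3, -0.1]
gripper_width: 9.8
gripper_force: 30.0
```

>>> {"name": "send_rows", "arguments": {
  "motion": [
    [0,0,-0.006,0,0,0,-1],
    [0,0,-0.012,0,0,0,-1],
    [0,0,-0.017,0,0,0,-1],
    [0,0,-0.017,0,0,0,-1],
    [0,0,-0.017,0,0,0,-1]
  ]
}}

```text
time_s: 24.9
ee_pos: [521.3, -352.0, 33.5]
ee_rot: [180.0, -0.0, 5.0]
force: [1.0, -0.3, 0.0]
gripper_width: 9.7
gripper_force: 30.0
```

>>> {"name": "send_rows", "arguments": {
  "motion": [
    [0.01,0.0009,0,0,0,0,-1],
    [0.02,0.0017,0,0,0,0,-1],
    [0.03,0.0026,0,0,0,0,-1],
    [0.04,0.0035,0,0,0,0,-1],
    [0.05,0.0044,0,0,0,0,-1],
    [0.058,0.005,0,0,0,0,-1],
    [0.064,0.0056,0,0,0,0,-1],
    [0.068,0.006,0,0,0,0,-1],
    [0.071,0.0062,0,0,0,0,-1],
    [0.071,0.0062,0,0,0,0,-1],
    [0.071,0.0062,0,0,0,0,-1]
  ]
}}

```text
time_s: 26.28
ee_pos: [556.7, -348.9, 33.5]
ee_rot: [180.0, 0.0, 5.0]
force: [0.3, -0.8, -0.4]
gripper_width: 9.8
gripper_force: 30.0
```

>>> {"name": "send_rows", "arguments": {
  "motion": [
    [0.002,0.0002,0,0,0,0,-1],
    [0.004,0.0003,0,0,0,0,-1],
    [0.006,0.0005,0,0,0,0,-1],
    [0.006,0.0005,0,0,0,0,-1],
    [0.006,0.0005,0,0,0,0,-1]
  ]
}}

```text
time_s: 26.9
ee_pos: [559.1, -348.7, 33.4]
ee_rot: [-180.0, 0.1, 5.0]
force: [-3.3, -1.8, 0.9]
gripper_width: 9.5
gripper_force: 30.0
```

>>> {"name": "send_rows", "arguments": {
  "motion": [
    [0.002,0.0002,0,0,0,0,-1],
    [0.002,0.0002,0,0,0,0,-1],
    [0.002,0.0002,0,0,0,0,-1]
  ]
}}

```text
time_s: 27.28
ee_pos: [559.3, -348.6, 33.4]
ee_rot: [-180.0, 0.2, 5.0]
force: [-5.6, -1.4, 2.3]
gripper_width: 9.8
gripper_force: 30.0
```

>>> {"name": "send_rows", "arguments": {
  "motion": [
    [0,0,0,0,0,0.12,-1],
    [0,0,0,0,0,0.24,-1],
    [0,0,0,0,0,0.36,-1],
    [0,0,0,0,0,0.5,-1],
    [0,0,0,0,0,0.62,-1],
    [0,0,0,0,0,0.75,-1],
    [0,0,0,0,0,0.75,-1],
    [0,0,0,0,0,0.75,-1]
  ]
}}

```text
time_s: 28.28
ee_pos: [559.1, -349.8, 33.3]
ee_rot: [-179.9, 0.2, 50.0]
force: [-7.0, -4.7, 0.6]
gripper_width: 9.8
gripper_force: 30.0
```

>>> {"name": "send_rows", "arguments": {
  "motion": [
    [0,0,0,0,0,0.12,-1],
    [0,0,0,0,0,0.24,-1],
    [0,0,0,0,0,0.36,-1],
    [0,0,0,0,0,0.5,-1],
    [0,0,0,0,0,0.62,-1],
    [0,0,0,0,0,0.75,-1],
    [0,0,0,0,0,0.75,-1],
    [0,0,0,0,0,0.75,-1]
  ]
}}

```text
time_s: 29.28
ee_pos: [558.0, -349.8, 32.9]
ee_rot: [-179.7, 0.0, 95.0]
force: [-8.0, -4.8, 0.4]
gripper_width: 10.0
gripper_force: 30.0
```

>>> {"name": "send_rows", "arguments": {
  "motion": [
    [0,0,-0.001,0,0,0,-1],
    [0,0,-0.001,0,0,0,-0.7],
    [0,0,-0.001,0,0,0,-0.35],
    [0,0,-0.001,0,0,0,-0.35],
    [0,0,0.03,0,0,0,-0.35],
    [0,0,0.1,0,0,0,-0.35],
    [0,0,0.2,0,0,0,-0.35],
    [0,-0.08,0.24,0,0,0,-0.35],
    [0,-0.08,0.24,0,0,0,-0.35],
    [0,-0.08,0.24,0,0,0,-0.35],
    [0,-0.08,0.24,0,0,0,-0.35]
  ]
}}

```text
time_s: 30.65
ee_pos: [560.5, -387.4, 152.6]
ee_rot: [-179.9, -0.1, 95.0]
force: [0.2, 0.4, 0.8]
gripper_width: 29.6
gripper_force: 0.0
```

```bash
python3 - <<'E'
from h import *
import pickle
f=grab('wrist'); s=env.state(); print(s['ee_pos'],s['ee_rot']); pickle.dump(dict(f),open('w7.pkl','wb'))
W=cloud(f); Z=W[...,2]; m=((Z>47)&(Z<64)&(W[...,0]>480)&(W[...,0]<620)&(W[...,1]<-200)).astype(np.uint8)
m[300:]=0
k,l,st,c=cv2.connectedComponentsWithStats(m)
for i in range(1,k):
    if st[i,4]>60:
        v,u=np.where(l==i);r=cv2.minAreaRect(np.array([ray(f,x,y,56)[:2] for x,y in zip(u,v)],np.float32)); print(c[i],st[i],r,np.nanmedian(Z[l==i]))
save(f,'pics/w7.png')
E
```

```text
[ 560.54790791 -387.42250382  152.63581714] [-1.79926846e+02 -8.68918610e-02  9.50254263e+01]
[318.05311355 180.07875458] [311 162  15  37 546] ((556.1527709960938, -349.5655212402344), (9.30107593536377, 23.725139617919922), 4.998549938201904) 56.35462735793702
```

View pics/w7.png

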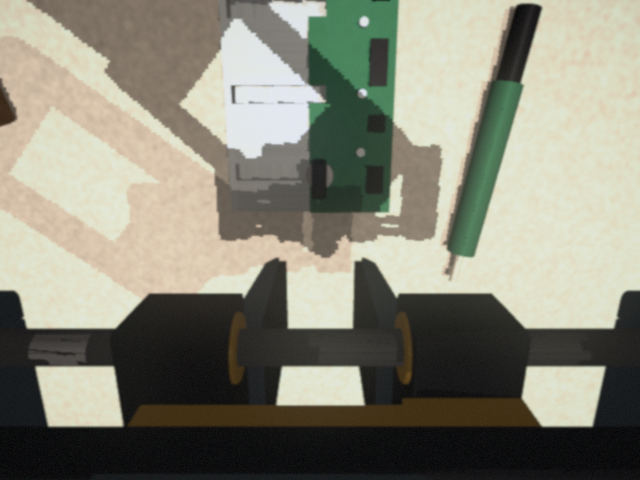

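w7 shows the stud upright in slot 1 at (318,180), with its wing square across. I check how far home it is against the board's edges in the same frame.

```bash
python3 - <<'E'
from h import *
import pickle
f=pickle.load(open('w7.pkl','rb'));px=np.array(f['pixels']); hsv=cv2.cvtColor(px,cv2.COLOR_RGB2HSV);H,S,V=[hsv[...,i].astype(int) for i in range(3)]
m=((H>45)&(H<100)&(S>70)&(V>8))
ex=np.array([.9962,.0872]);P=[];Q=[];O=np.array([544.4,-294.4])
for r in list(range(110,155,3))+list(range(40,80,3)):
    c=np.where(m[r,250:420])[0]+250
    P.append((ray(f,c.min()-.5,r,22)[:2]-O)@ex); Q.append((ray(f,c.max()+.5,r,22)[:2]-O)@ex)
print(np.round(P,1),np.round(Q,1)); print('stud',(np.array([556.15,-349.57])-O)@ex,(np.array([556.15,-349.57])-O)@np.array([-ex[1],ex[0]]))
E
```

```text
[0.7 0.7 0.7 0.7 1.4 1.4 1.4 1.4 1.3 1.3 1.3 0.6 1.3 1.3 1.3 0.4 0.4 0.4
 1.  0.3 0.3 0.3 0.3 1.  1.  0.9 0.9 0.9 0.9] [59.5 59.5 58.9 59.  59.1 58.5 58.6 58.7 58.8 58.9 58.3 59.1 58.5 58.6
 58.7 59.3 59.4 59.5 58.9 59.  59.1 59.2 59.3 59.4 59.5 58.9 59.  59.1
 59.2]
stud 6.894525999999998 -55.984954000000016
```

>>> {"name": "send_rows", "arguments": {
  "motion": [
    [-0.06,0.07,-0.05,0,0,0,-1],
    [-0.063,0.072,-0.1,0,0,0,-1],
    [-0.063,0.072,-0.18,0,0,0,-1],
    [-0.063,0.072,-0.23,0,0,0,-1],
    [-0.063,0.072,-0.243,0,0,0,-1],
    [-0.063,0.072,-0.243,0,0,0,-1],
    [-0.05,0.073,-0.243,0,0,0,-1],
    [-0.046,0.0735,-0.243,0,0,0,-1],
    [-0.042,0.074,-0.243,0,0,0,-1],
    [-0.042,0.074,-0.243,0,0,0,-1]
  ]
}}

```text
time_s: 31.95
ee_pos: [540.0, -351.6, 32.2]
ee_rot: [180.0, 0.0, 95.0]
force: [-0.8, 0.1, -0.2]
gripper_width: 0.6
gripper_force: 0.0
```

>>> {"name": "send_rows", "arguments": {
  "motion": [
    [0.003,0.0003,0,0,0,0,-1],
    [0.006,0.0005,0,0,0,0,-1],
    [0.009,0.0008,0,0,0,0,-1],
    [0.009,0.0008,0,0,0,0,-1]
  ]
}}

```text
time_s: 32.45
ee_pos: [544.3, -351.1, 31.9]
ee_rot: [-180.0, -0.0, 95.0]
force: [-1.1, 0.1, 0.3]
gripper_width: 0.4
gripper_force: 0.1
```

>>> {"name": "send_rows", "arguments": {
  "motion": [
    [0.002,0.0002,0,0,0,0,-1],
    [0.004,0.0003,0,0,0,0,-1],
    [0.006,0.0005,0,0,0,0,-1],
    [0.008,0.0007,0,0,0,0,-1],
    [0.008,0.0007,0,0,0,0,-1]
  ]
}}

```text
time_s: 33.08
ee_pos: [548.2, -350.9, 32.2]
ee_rot: [-180.0, 0.0, 95.0]
force: [-1.4, -0.1, 2.9]
gripper_width: 0.3
gripper_force: 1.2
```

>>> {"name": "send_rows", "arguments": {
  "motion": [
    [0.002,0.0002,0,0,0,0,-1],
    [0.004,0.0003,0,0,0,0,-1],
    [0.004,0.0003,0,0,0,0,-1]
  ]
}}

```text
time_s: 33.45
ee_pos: [549.0, -350.8, 32.3]
ee_rot: [-179.9, -0.0, 95.0]
force: [-5.0, -0.7, 5.2]
gripper_width: 0.6
gripper_force: 3.6
```

>>> {"name": "send_rows", "arguments": {
  "motion": [
    [-0.01,0,0,0,0,0,-1],
    [-0.02,0,0.05,0,0,0,-1],
    [-0.02,-0.02,0.15,0,0,0,-0.35],
    [0.02,-0.08,0.24,0,0,0,-0.35],
    [0.02,-0.08,0.24,0,0,0,-0.35],
    [0.02,-0.08,0.24,0,0,0,-0.35],
    [0.02,-0.08,0.24,0,0,0,-0.35]
  ]
}}

```text
time_s: 34.33
ee_pos: [559.3, -389.3, 149.9]
ee_rot: [-179.8, -0.2, 95.0]
force: [0.2, 0.1, -0.6]
gripper_width: 29.6
gripper_force: 0.0
```

```bash
cat > stud.py <<'E'
from h import *
from hook import hook
f=grab('wrist'); s=env.state(); print(s['ee_pos'].round(1),s['ee_rot'].round(1))
W=cloud(f); Z=W[...,2]; m=((Z>47)&(Z<68)&(W[...,0]>440)&(W[...,0]<640)&(W[...,1]<208)).astype(np.uint8); m[260:]=0
k,l,st,c=cv2.connectedComponentsWithStats(m); O=np.array([544.4,-294.4]); ex=np.array([.9962,.0872])
for i in range(1,k):
    if st[i,4]>60:
        z=np.nanmedian(Z[l==i]); v,u=np.where(l==i);r=cv2.minAreaRect(np.array([ray(f,x,y,z)[:2] for x,y in zip(u,v)],np.float32)); d=np.array(r[0])-O
        print(c[i].round(),st[i],np.round(r[0],1),np.round(r[1],1),round(r[2],1),'z',z.round(1),'jig',(d@ex).round(1),(d@np.array([-ex[1],ex[0]])).round(1))
hook(f)
E
python3 stud.py
```

```text
[ 559.4 -389.5  150.1] [-1.799e+02 -1.000e-01  9.500e+01]
[333. 178.] [324 160  18  38 655] [ 564.2 -349.3] [11.2 24.1] 5.1 z 55.7 jig 14.9 -56.4
```

```bash
python3 - <<'E'
from h import *
import pickle
O=np.array([544.4,-294.4]); ex=np.array([.9962,.0872]); ey=np.array([-.0872,.9962])
def prof(f,name):
    W=cloud(f); D=W[...,:2]-O; X=D@ex; Y=D@ey; Z=W[...,2]; m=(X>-8)&(X<28)&(Y>-72)&(Y<-42)&(Z>23)&(Z<70)
    for a,b in ((23,31),(31,40),(40,50),(50,54),(54,56),(56,60)):
        k=m&(Z>=a)&(Z<b)
        if k.sum()>5: print(name,a,b,k.sum(),'X',np.percentile(X[k],[3,50,97]).round(1),'Y',np.percentile(Y[k],[3,50,97]).round(1))
prof(pickle.load(open('w7.pkl','rb')),'before')
prof(grab('wrist'),'after')
prof(grab('side'),'side'); prof(grab('scene'),'scene')
E
```

```text
before 23 31 458 X [-2.  14.7 26.8] Y [-69.7 -56.2 -42.5]
before 31 40 22 X [ 3.1  6.8 11.3] Y [-45.5 -44.6 -44.5]
before 40 50 16 X [ 3.1  7.9 11.3] Y [-45.3 -44.6 -44.6]
before 50 54 15 X [ 2.5  6.9 11.3] Y [-53.6 -44.7 -44.4]
before 54 56 173 X [ 2.2  6.3 11.5] Y [-67.9 -56.5 -44.9]
before 56 60 356 X [ 3.   6.9 11.5] Y [-67.  -56.3 -46.5]
after 23 31 379 X [ 0.2  4.7 27.7] Y [-70.4 -54.2 -42.1]
after 31 40 122 X [ 1.6  6.2 11.3] Y [-66.4 -55.  -44.8]
after 40 50 153 X [ 7.5  8.9 14.5] Y [-67.  -54.4 -44.7]
after 50 54 82 X [10.2 10.8 20.7] Y [-67.6 -54.7 -44.8]
after 54 56 272 X [11.4 17.4 20.6] Y [-67.5 -56.5 -45.3]
after 56 60 254 X [12.1 14.7 19.1] Y [-67.2 -56.1 -46.1]
side 23 31 62 X [-0.3  5.3 26.1] Y [-70.8 -59.7 -43.1]
side 31 40 63 X [ 0.1  7.  13.1] Y [-68.7 -58.6 -46. ]
side 40 50 58 X [ 7.1  9.3 13.9] Y [-68.2 -58.2 -45.8]
side 50 54 38 X [ 8.8 11.3 21.2] Y [-68.3 -56.7 -45.2]
side 54 56 30 X [10.8 16.8 21. ] Y [-67.2 -56.5 -46.1]
side 56 60 28 X [ 9.8 13.2 17.9] Y [-68.  -56.6 -46.4]
scene 23 31 38 X [ 8.7 15.3 24.2] Y [-69.5 -60.3 -43.2]
scene 31 40 24 X [11.  16.8 19.2] Y [-70.5 -62.9 -51.3]
scene 40 50 34 X [11.6 18.4 20.8] Y [-70.8 -65.5 -47.6]
scene 50 54 22 X [13.3 19.5 21.8] Y [-70.1 -60.2 -48.8]
scene 54 56 21 X [13.1 17.6 23.8] Y [-69.3 -60.8 -47.5]
scene 56 60 8 X [14.2 15.2 17.4] Y [-70.6 -56.  -51. ]
```

>>> {"name": "send_rows", "arguments": {
  "motion": [
    [-0.0044,0.08,0,0,0,0,0.05],
    [-0.0044,0.08,-0.06,0,0,0,0.05],
    [-0.0044,0.08,-0.12,0,0,0,0.05],
    [-0.0044,0.08,-0.18,0,0,0,0.05],
    [-0.0044,0.08,-0.22,0,0,0,0.05],
    [-0.0044,0.08,-0.233,0,0,0,0.05],
    [-0.0044,0.08,-0.233,0,0,0,0.05],
    [-0.0044,0.08,-0.233,0,0,0,-0.4],
    [-0.0044,0.08,-0.233,0,0,0,-0.7],
    [-0.0044,0.08,-0.233,0,0,0,-0.85],
    [-0.0044,0.08,-0.233,0,0,0,-1],
    [-0.0044,0.08,-0.233,0,0,0,-1],
    [-0.0044,0.08,-0.233,0,0,0,-1],
    [-0.0044,0.08,-0.233,0,0,0,-1]
  ],
  "squeeze": 30
}}

```text
time_s: 36.28
ee_pos: [557.8, -350.7, 35.6]
ee_rot: [-180.0, -0.0, 95.0]
force: [-1.6, -0.9, 2.1]
gripper_width: 10.0
gripper_force: 29.9
```

>>> {"name": "send_rows", "arguments": {
  "motion": [
    [0.002,0.0002,-0.003,0,0,0,-1],
    [0.002,0.0002,-0.003,0,0,0,-1],
    [0.002,0.0002,-0.003,0,0,0,-1],
    [0.002,0.0002,-0.003,0,0,0,-1]
  ]
}}

```text
time_s: 36.78
ee_pos: [558.0, -350.7, 35.5]
ee_rot: [-179.9, 0.0, 95.0]
force: [-6.3, 0.1, 11.0]
gripper_width: 9.6
gripper_force: 30.0
```

>>> {"name": "send_rows", "arguments": {
  "motion": [
    [0,0,0,0,0,0,-0.7],
    [0,0,0,0,0,0,-0.5],
    [0,0,0,0,0,0,-0.4],
    [0,0,0,0,0,0,-0.4],
    [0,0,0.03,0,0,0,-0.4],
    [0,0,0.1,0,0,0,-0.4],
    [0,-0.02,0.18,0,0,0,-0.4],
    [0,-0.08,0.24,0,0,0,-0.4],
    [0,-0.08,0.24,0,0,0,-0.4],
    [0,-0.08,0.24,0,0,0,-0.4]
  ]
}}

```text
time_s: 38.02
ee_pos: [558.6, -389.6, 153.4]
ee_rot: [-179.9, -0.1, 95.0]
force: [-0.7, -0.1, 0.7]
gripper_width: 27.3
gripper_force: 0.0
```

```bash
python3 stud.py
```

```text
[ 558.4 -389.2  152.7] [-1.799e+02 -1.000e-01  9.500e+01]
[323. 177.] [316 159  15  37 544] [ 557.4 -349.6] [ 9.3 23.7] 4.9 z 56.4 jig 8.2 -56.2
```

>>> {"name": "send_rows", "arguments": {
  "motion": [
    [-0.02,0.1,0.09,0,0,0,-0.4],
    [-0.04,0.2,0.09,0,0,0,-0.4],
    [-0.06,0.32,0.09,0,0,0,-0.4],
    [-0.08,0.44,0.09,0,0,0,-0.4],
    [-0.1,0.56,0.09,0,0,0,-0.4],
    [-0.12,0.68,0.09,0,0,-0.063,-0.4],
    [-0.14,0.8,0.09,0,0,-0.063,-0.35],
    [-0.16,0.92,0.09,0,0,-0.063,-0.35],
    [-0.169,1.0,0.09,0,0,-0.063,-0.35],
    [-0.169,1.0,0.09,0,0,-0.063,-0.35],
    [-0.169,1.0,0.09,0,0,-0.063,-0.35],
    [-0.169,1.0,0.09,0,0,-0.063,-0.35]
  ]
}}

```text
time_s: 39.58
ee_pos: [474.4, 108.5, 198.6]
ee_rot: [-180.0, 0.0, 91.1]
force: [0.3, -1.1, 0.5]
gripper_width: 30.0
gripper_force: 0.0
```

```bash
python3 stud.py
```

```text
[474.6 108.4 198.7] [-180.     0.    91.1]
[320. 122.] [314 105  14  34 464] [473.6 183. ] [ 9.5 23.1] 1.1 z 62.4 jig -28.9 481.7
wood px [623. 200.] 330 [734.5 124.8] [19.8 41.6] 42.1
wood px [332. 397.] 1212 [490.  -82.6] [70.3 24.7] 2.3
```

>>> {"name": "send_rows", "arguments": {
  "motion": [
    [-0.002,0.08,-0.05,0,0,0,-0.35],
    [-0.002,0.149,-0.12,0,0,0,-0.35],
    [-0.002,0.149,-0.19,0,0,0,-0.35],
    [-0.002,0.149,-0.25,0,0,0,-0.35],
    [-0.002,0.149,-0.29,0,0,0,-0.35],
    [-0.002,0.149,-0.31,0,0,0,-0.35],
    [-0.002,0.149,-0.321,0,0,0,-0.35],
    [-0.002,0.149,-0.321,0,0,0,-0.35],
    [-0.002,0.149,-0.321,0,0,0,-0.6],
    [-0.002,0.149,-0.321,0,0,0,-0.8],
    [-0.002,0.149,-0.321,0,0,0,-1],
    [-0.002,0.149,-0.321,0,0,0,-1],
    [-0.002,0.149,-0.321,0,0,0,-1]
  ],
  "squeeze": 30
}}

```text
time_s: 41.25
ee_pos: [473.9, 184.1, 38.9]
ee_rot: [179.9, -0.0, 91.2]
force: [-0.5, -0.4, 4.7]
gripper_width: 9.7
gripper_force: 30.0
```

>>> {"name": "send_rows", "arguments": {
  "motion": [
    [0,0,0.03,0,0,0,-1],
    [0,0,0.1,0,0,0,-1],
    [0,0,0.2,0,0,0,-1],
    [0,-0.08,0.2,0,0,-0.15,-1],
    [0.01,-0.16,0.2,0,0,-0.3,-1],
    [0.02,-0.24,0.2,0,0,-0.45,-1],
    [0.03,-0.32,0.2,0,0,-0.6,-1],
    [0.03,-0.4,0.2,0,0,-0.75,-1],
    [0.03,-0.488,0.2,0,0,-0.9,-1],
    [0.03,-0.488,0.2,0,0,-1,-1],
    [0.03,-0.488,0.2,0,0,-1,-1]
  ]
}}

```text
time_s: 42.62
ee_pos: [488.5, -60.5, 138.9]
ee_rot: [180.0, -0.0, 31.2]
force: [-0.9, 0.6, -0.4]
gripper_width: 9.7
gripper_force: 30.0
```

>>> {"name": "send_rows", "arguments": {
  "motion": [
    [0.02,-0.08,0,0,0,-0.15,-1],
    [0.044,-0.16,0,0,0,-0.3,-1],
    [0.044,-0.24,0,0,0,-0.437,-1],
    [0.044,-0.32,0,0,0,-0.437,-1],
    [0.044,-0.366,-0.08,0,0,-0.437,-1],
    [0.044,-0.366,-0.15,0,0,-0.437,-1],
    [0.044,-0.366,-0.15,0,0,-0.437,-1],
    [0.044,-0.366,-0.15,0,0,-0.437,-1],
    [0.044,-0.366,-0.15,0,0,-0.437,-1]
  ]
}}

```text
time_s: 43.75
ee_pos: [511.9, -243.1, 65.3]
ee_rot: [179.9, -0.2, 5.1]
force: [0.3, 0.3, -0.7]
gripper_width: 9.5
gripper_force: 30.0
```

```bash
python3 jig.py
```

```text
[ 511.71 -243.09   65.17] [ 1.799e+02 -1.600e-01  5.040e+00] [ 0.  -0.4 -0.1]
[ 511.5  -243.09   64.93] [ 1.7991e+02 -1.3000e-01  5.0300e+00] [-0.4  0.2 -0.1]
[  262    97   338   115 27425]
slot 55 3 ctr err along jig y 0.89 width 15.5
slot 55 5 ctr err along jig y 0.35 width 14.4
slot 55 7 ctr err along jig y 0.08 width 13.9
```

>>> {"name": "send_rows", "arguments": {
  "motion": [
    [0,0.0014,0,0,0,0,-1],
    [0,0.0014,-0.01,0,0,0,-1],
    [0,0.0014,-0.02,0,0,0,-1],
    [0,0.0014,-0.03,0,0,0,-1],
    [0,0.0014,-0.038,0,0,0,-1],
    [0,0.0014,-0.044,0,0,0,-1],
    [0,0.0014,-0.044,0,0,0,-1]
  ]
}}

```text
time_s: 44.72
ee_pos: [510.5, -242.3, 41.2]
ee_rot: [-180.0, 0.0, 5.0]
force: [-0.4, -0.9, -0.3]
gripper_width: 9.7
gripper_force: 30.0
```

>>> {"name": "send_rows", "arguments": {
  "motion": [
    [0,0,-0.007,0,0,0,-1],
    [0,0,-0.015,0,0,0,-1],
    [0,0,-0.015,0,0,0,-1],
    [0.01,0.0009,-0.015,0,0,0,-1],
    [0.02,0.0017,-0.015,0,0,0,-1],
    [0.03,0.0026,-0.015,0,0,0,-1],
    [0.04,0.0035,-0.015,0,0,0,-1],
    [0.05,0.0044,-0.015,0,0,0,-1],
    [0.06,0.0052,-0.015,0,0,0,-1],
    [0.066,0.0058,-0.015,0,0,0,-1],
    [0.07,0.0061,-0.015,0,0,0,-1],
    [0.07,0.0061,-0.015,0,0,0,-1]
  ]
}}

```text
time_s: 46.22
ee_pos: [545.7, -239.3, 33.9]
ee_rot: [180.0, 0.0, 5.0]
force: [0.1, -0.1, -1.1]
gripper_width: 9.8
gripper_force: 30.0
```

>>> {"name": "send_rows", "arguments": {
  "motion": [
    [0.002,0.0002,0,0,0,0,-1],
    [0.004,0.0003,0,0,0,0,-1],
    [0.004,0.0003,0,0,0,0,-1],
    [0.004,0.0003,0,0,0,0,-1]
  ]
}}

```text
time_s: 46.72
ee_pos: [547.5, -239.1, 34.0]
ee_rot: [180.0, 0.0, 5.0]
force: [1.0, -0.5, 0.0]
gripper_width: 9.5
gripper_force: 30.0
```

>>> {"name": "send_rows", "arguments": {
  "motion": [
    [0.002,0.0002,0,0,0,0,-1],
    [0.004,0.0003,0,0,0,0,-1],
    [0.004,0.0003,0,0,0,0,-1],
    [0.004,0.0003,0,0,0,0,-1]
  ]
}}

```text
time_s: 47.22
ee_pos: [549.6, -239.0, 33.9]
ee_rot: [180.0, 0.0, 5.0]
force: [0.3, 0.1, 0.0]
gripper_width: 9.9
gripper_force: 30.0
```

>>> {"name": "send_rows", "arguments": {
  "motion": [
    [0.002,0.0002,0,0,0,0,-1],
    [0.003,0.0003,0,0,0,0,-1],
    [0.003,0.0003,0,0,0,0,-1],
    [0.003,0.0003,0,0,0,0,-1]
  ]
}}

```text
time_s: 47.72
ee_pos: [550.2, -238.8, 33.8]
ee_rot: [-180.0, 0.1, 5.0]
force: [-4.7, -1.9, 1.8]
gripper_width: 9.8
gripper_force: 30.0
```

Contact (−4.7 N): the stud is home. Now the quarter turn.

>>> {"name": "send_rows", "arguments": {
  "motion": [
    [0,0,0,0,0,0.12,-1],
    [0,0,0,0,0,0.24,-1],
    [0,0,0,0,0,0.36,-1],
    [0,0,0,0,0,0.5,-1],
    [0,0,0,0,0,0.62,-1],
    [0,0,0,0,0,0.75,-1],
    [0,0,0,0,0,0.75,-1],
    [0,0,0,0,0,0.75,-1]
  ]
}}

```text
time_s: 48.72
ee_pos: [549.7, -239.6, 33.8]
ee_rot: [-179.9, 0.1, 50.0]
force: [-6.1, -3.4, 2.0]
gripper_width: 9.6
gripper_force: 30.0
```

>>> {"name": "send_rows", "arguments": {
  "motion": [
    [0,0,0,0,0,0.12,-1],
    [0,0,0,0,0,0.24,-1],
    [0,0,0,0,0,0.36,-1],
    [0,0,0,0,0,0.5,-1],
    [0,0,0,0,0,0.62,-1],
    [0,0,0,0,0,0.75,-1],
    [0,0,0,0,0,0.75,-1],
    [0,0,0,0,0,0.75,-1]
  ]
}}

```text
time_s: 49.72
ee_pos: [548.2, -239.4, 33.2]
ee_rot: [-179.6, -0.0, 95.0]
force: [-7.2, -3.7, 1.6]
gripper_width: 9.8
gripper_force: 30.0
```

>>> {"name": "send_rows", "arguments": {
  "motion": [
    [0,0,-0.002,0,0,0,-1],
    [0,0,-0.002,0,0,0,-1],
    [0,0,-0.002,0,0,0,-0.7],
    [0,0,-0.002,0,0,0,-0.4],
    [0,0,-0.002,0,0,0,-0.4],
    [0,0,0.03,0,0,0,-0.4],
    [0,0,0.1,0,0,0,-0.4],
    [0,-0.02,0.18,0,0,0,-0.4],
    [0,-0.08,0.24,0,0,0,-0.4],
    [0,-0.08,0.24,0,0,0,-0.4],
    [0,-0.08,0.24,0,0,0,-0.4]
  ]
}}

```text
time_s: 51.1
ee_pos: [550.6, -278.0, 153.5]
ee_rot: [-180.0, -0.1, 95.0]
force: [0.1, 0.0, -0.8]
gripper_width: 27.4
gripper_force: 0.0
```

```bash
python3 stud.py
```

```text
[ 550.3 -277.7  152.9] [-1.799e+02 -1.000e-01  9.500e+01]
[316. 180.] [309 162  15  37 544] [ 545.  -240.4] [ 9.3 23.8] 4.9 z 56.3 jig 5.3 53.7
wood px [18. 86.] 2022 [ 327.7 -202.9] [64.2 21.4] 54.3
wood px [ 17. 247.] 1557 [ 313.8 -318.1] [38.9 34.6] 21.1
```

>>> {"name": "send_rows", "arguments": {
  "motion": [
    [-0.0044,0.076,0,0,0,0,-0.2],
    [-0.0044,0.076,-0.06,0,0,0,-0.2],
    [-0.0044,0.076,-0.12,0,0,0,-0.2],
    [-0.0044,0.076,-0.18,0,0,0,-0.2],
    [-0.0044,0.076,-0.22,0,0,0,-0.2],
    [-0.0044,0.076,-0.236,0,0,0,-0.2],
    [-0.0044,0.076,-0.236,0,0,0,-0.2],
    [-0.0044,0.076,-0.236,0,0,0,-0.6],
    [-0.0044,0.076,-0.236,0,0,0,-0.8],
    [-0.0044,0.076,-0.236,0,0,0,-1],
    [-0.0044,0.076,-0.236,0,0,0,-1],
    [-0.0044,0.076,-0.236,0,0,0,-1]
  ]
}}

```text
time_s: 52.65
ee_pos: [548.1, -240.9, 36.2]
ee_rot: [-179.9, -0.0, 95.0]
force: [-3.7, -1.4, 4.3]
gripper_width: 10.2
gripper_force: 29.9
```

>>> {"name": "send_rows", "arguments": {
  "motion": [
    [0.001,0.0001,-0.003,0,0,0,-1],
    [0.001,0.0001,-0.003,0,0,0,-1],
    [0.001,0.0001,-0.003,0,0,0,-1],
    [0.001,0.0001,-0.003,0,0,0,-0.7],
    [0.001,0.0001,-0.003,0,0,0,-0.5],
    [0.001,0.0001,-0.003,0,0,0,-0.4],
    [0.001,0.0001,-0.003,0,0,0,-0.4],
    [0,0,0.03,0,0,0,-0.4],
    [0,0,0.1,0,0,0,-0.4],
    [0,-0.02,0.18,0,0,0,-0.4],
    [0,-0.08,0.24,0,0,0,-0.4],
    [0,-0.08,0.24,0,0,0,-0.4],
    [0,-0.08,0.24,0,0,0,-0.4]
  ]
}}

```text
time_s: 54.28
ee_pos: [548.3, -280.1, 155.6]
ee_rot: [-180.0, -0.1, 95.0]
force: [-0.2, 0.1, -0.2]
gripper_width: 27.5
gripper_force: 0.0
```

```bash
python3 stud.py
```

```text
[ 548.1 -279.7  154.9] [-1.799e+02 -1.000e-01  9.500e+01]
[323. 177.] [316 158  15  38 542] [ 547.1 -240.1] [ 9.4 24.5] 4.9 z 56.4 jig 7.5 53.9
wood px [21. 87.] 2269 [ 326.7 -204.2] [66.7 21.3] 54.4
wood px [ 19. 245.] 1750 [ 311.5 -319. ] [42.9 34.5] 21.2
```

>>> {"name": "send_rows", "arguments": {
  "motion": [
    [-0.03,0.1,0,0,0,-0.15,0],
    [-0.06,0.2,0,0,0,-0.3,0],
    [-0.09,0.3,0,0,0,-0.45,0],
    [-0.116,0.4,0,0,0,-0.6,0],
    [-0.116,0.449,0,0,0,-0.75,0],
    [-0.116,0.449,0,0,0,-0.9,0],
    [-0.116,0.449,0,0,0,-1,0],
    [-0.116,0.449,0,0,0,-1,0]
  ]
}}

```text
time_s: 55.32
ee_pos: [489.9, -55.5, 154.9]
ee_rot: [-179.9, 0.1, 35.1]
force: [-0.7, 0.8, 0.5]
gripper_width: 45.9
gripper_force: 0.0
```

>>> {"name": "send_rows", "arguments": {
  "motion": [
    [0,0,0,0,0,-0.17,0.3],
    [0,0,0,0,0,-0.3,0.3],
    [0,0,-0.03,0,0,-0.393,0.3],
    [0,0,-0.03,0,0,-0.393,0.3],
    [0,0,-0.03,0,0,-0.393,0.3]
  ]
}}

```text
time_s: 55.95
ee_pos: [490.8, -56.2, 140.9]
ee_rot: [-180.0, 0.0, 11.5]
force: [0.4, -0.2, 0.9]
gripper_width: 59.3
gripper_force: 0.0
```

```bash
python3 - <<'E'
from h import *
from hook import hook
f=grab('wrist'); s=env.state(); print(s['ee_pos'],s['ee_rot']); hook(f); save(f,'pics/w8.png')
W=cloud(f); print(W[200:260:20,321,:].round(1))
hook(grab('scene'))
E
```

```text
[491.05605098 -56.27962597 141.18943648] [ 1.79994296e+02 -1.35965060e-02  1.14985290e+01]
wood px [377. 213.] 4855 [506.  -94.5] [99.4 27.6] 6.8
[[506.2 -52.9   2.6]
 [490.9 -56.    3.5]
 [474.6 -59.3   2.4]]
wood px [ 24. 137.] 9297 [-2920.    660.9] [ 196.8 5812.8] 68.2
wood px [331.  51.] 2600 [-1358.   2162.3] [ 398.7 3343.2] 37.9
wood px [463.  57.] 16818 [-329.4 2574.7] [2104.5 3639.3] 29.6
wood px [584.  75.] 2464 [ 318.3 2868.8] [ 134.  3947.6] 13.9
wood px [619. 108.] 7287 [ 513. 2815.] [ 178.5 4282.1] 12.9
wood px [273. 108.] 536 [-427.2  750.4] [ 86.1 506.2] 47.3
wood px [300. 263.] 408 [ 511.9 -103.8] [111.3  45.5] 8.5
wood px [159. 272.] 708 [ 265.  -346.7] [148.7  52.4] 21.4
```

The hook was knocked aside to (506,−94.5) with yaw 6.8. I regrasp it there.

>>> {"name": "send_rows", "arguments": {
  "motion": [
    [0.03,-0.0764,0,0,0,-0.078,0.3],
    [0.03,-0.0764,-0.05,0,0,-0.078,0.3],
    [0.03,-0.0764,-0.05,0,0,-0.078,0.3],
    [0.03,-0.0764,-0.05,0,0,-0.078,0.3]
  ]
}}

```text
time_s: 56.55
ee_pos: [506.2, -94.4, 116.7]
ee_rot: [180.0, -0.0, 6.8]
force: [-0.2, 0.5, -0.6]
gripper_width: 59.4
gripper_force: 0.0
```

```bash
python3 - <<'E'
from h import *
from hook import hook
f=grab('wrist'); s=env.state(); print(s['ee_pos'],s['ee_rot']); hook(f)
W=cloud(f)
for v in (180,210,240): print(W[v,[312,321,330],:].round(1).tolist())
E
```

```text
[506.43024271 -94.39164198 116.91316092] [ 1.79969772e+02 -8.52350710e-02  6.75911080e+00]
wood px [324. 231.] 5286 [506.5 -95.8] [100.1  26.1] 6.4
[[543.3, -83.8, 23.2], [544.0, -89.7, 23.0], [544.5, -95.5, 22.3]]
[[523.5, -86.1, 23.1], [524.2, -92.0, 23.1], [524.7, -98.0, 22.4]]
[[502.7, -88.4, 22.8], [503.5, -94.4, 23.3], [503.9, -100.6, 22.1]]
```

>>> {"name": "send_rows", "arguments": {
  "motion": [
    [0,-0.003,-0.1,0,0,-0.004,0.3],
    [0,-0.003,-0.17,0,0,-0.004,0.1],
    [0,-0.003,-0.21,0,0,-0.004,0],
    [0,-0.003,-0.221,0,0,-0.004,0],
    [0,-0.003,-0.221,0,0,-0.004,0],
    [0,-0.003,-0.221,0,0,-0.004,-0.8],
    [0,-0.003,-0.221,0,0,-0.004,-1],
    [0,-0.003,-0.221,0,0,-0.004,-1],
    [0,-0.003,-0.221,0,0,-0.004,-1],
    [0,-0.003,-0.221,0,0,-0.004,-1]
  ],
  "squeeze": 40
}}

```text
time_s: 57.85
ee_pos: [506.5, -96.2, 6.3]
ee_rot: [180.0, -0.1, 6.5]
force: [-0.2, 0.1, 6.1]
gripper_width: 25.8
gripper_force: 40.0
```

>>> {"name": "send_rows", "arguments": {
  "motion": [
    [0,0,0.03,0,0,0,-1],
    [0,0,0.1,0,0,0,-1],
    [0,0,0.2,0,0,0,-1],
    [0.02,0.03,0.2,0,0,0.15,-1],
    [0.04,0.05,0.2,0,0,0.3,-1],
    [0.06,0.07,0.2,0,0,0.45,-1],
    [0.085,0.09,0.2,0,0,0.6,-1],
    [0.085,0.102,0.2,0,0,0.75,-1],
    [0.085,0.102,0.2,0,0,0.9,-1],
    [0.085,0.102,0.2,0,0,1,-1],
    [0.085,0.102,0.2,0,0,1,-1]
  ]
}}

```text
time_s: 59.22
ee_pos: [548.1, -45.0, 105.8]
ee_rot: [-180.0, 0.0, 66.4]
force: [-0.1, 0.1, -1.4]
gripper_width: 26.0
gripper_force: 40.0
```

>>> {"name": "send_rows", "arguments": {
  "motion": [
    [0,0,0,0,0,0.15,-1],
    [0,0,0,0,0,0.3,-1],
    [0,0,-0.05,0,0,0.412,-1],
    [0,0,-0.11,0,0,0.412,-1],
    [0,0,-0.16,0,0,0.412,-1],
    [0,0,-0.16,0,0,0.412,-1],
    [0,0,-0.16,0,0,0.412,-1],
    [0,0,-0.16,0,0,0.412,-1]
  ]
}}

```text
time_s: 60.22
ee_pos: [549.4, -45.1, 26.8]
ee_rot: [179.8, 0.0, 91.2]
force: [0.1, 0.6, -1.1]
gripper_width: 25.7
gripper_force: 40.0
```

```bash
python3 - <<'E'
from h import *
f=grab('wrist'); s=env.state(); print(s['ee_pos'],s['ee_rot']); save(f,'pics/w9.png'); W=cloud(f)
for v in (5,60,120,150):
    P=W[v,295:345]; i=np.nanargmax(P[:,2]); print(v,P[i].round(1))
E
```

```text
[549.24388307 -45.14248297  26.66456355] [1.79863379e+02 1.42725724e-02 9.11787275e+01]
5 [546.4  71.   37.1]
60 [549.3  53.   36.8]
120 [547.9  31.8  36.7]
150 [548.1  20.7  37.9]
```

View pics/w9.png

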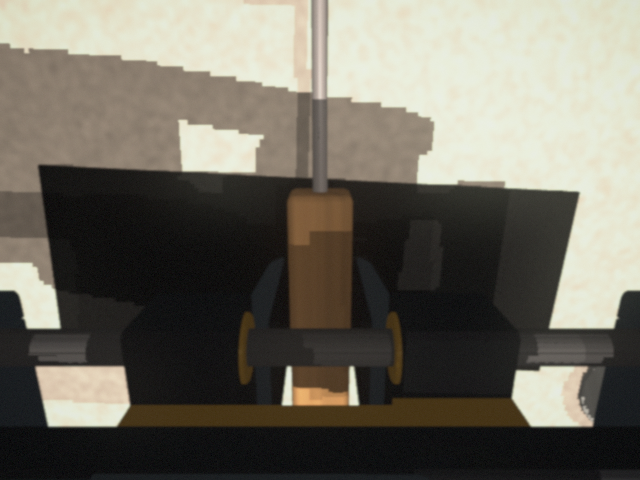

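w9 shows the hook held straight and level, with its rod at u of about 320. I push.

>>> {"name": "send_rows", "arguments": {
  "motion": [
    [0,0.03,0,0,0,0,-1],
    [0,0.055,0,0,0,0,-1],
    [0,0.07,0,0,0,0,-1],
    [0,0.08,0,0,0,0,-1],
    [-0.001,0.09,0,0,0,0,-1],
    [-0.001,0.1,0,0,0,0,-1],
    [-0.001,0.11,0,0,0,0,-1],
    [-0.001,0.12,0,0,0,0,-1]
  ]
}}

```text
time_s: 61.28
ee_pos: [547.8, 15.2, 25.4]
ee_rot: [-180.0, 0.0, 91.2]
force: [-1.0, -2.1, -0.8]
gripper_width: 25.9
gripper_force: 40.0
```

>>> {"name": "send_rows", "arguments": {
  "motion": [
    [0,0.03,0,0,0,0,-1],
    [-0.001,0.06,0,0,0,0,-1],
    [-0.002,0.09,0,0,0,0,-1],
    [-0.003,0.12,0,0,0,0,-1],
    [-0.004,0.15,0,0,0,0,-1],
    [-0.005,0.175,0,0,0,0,-1],
    [-0.005,0.2,0,0,0,0,-1],
    [-0.005,0.215,0,0,0,0,-1],
    [-0.005,0.225,0,0,0,0,-1],
    [-0.005,0.232,0,0,0,0,-1],
    [-0.005,0.236,0,0,0,0,-1],
    [-0.005,0.236,0,0,0,0,-1]
  ]
}}

```text
time_s: 62.78
ee_pos: [545.2, 132.9, 25.4]
ee_rot: [-180.0, 0.0, 91.2]
force: [-0.4, -1.7, -1.4]
gripper_width: 25.9
gripper_force: 40.0
```

>>> {"name": "send_rows", "arguments": {
  "motion": [
    [0,0.003,0,0,0,0,-1],
    [0,0.006,0,0,0,0,-1],
    [0,0.009,0,0,0,0,-1],
    [0,0.009,0,0,0,0,-1]
  ]
}}

```text
time_s: 63.28
ee_pos: [545.4, 133.8, 25.7]
ee_rot: [-180.0, 0.3, 91.3]
force: [-0.6, -16.0, 0.9]
gripper_width: 25.7
gripper_force: 40.0
```

>>> {"name": "send_rows", "arguments": {
  "motion": [
    [0,-0.015,0,0,0,0,-1],
    [0.001,-0.06,0,0,0,0,-1],
    [0.003,-0.14,0,0,0,0,-1],
    [0.005,-0.22,0,0,0,0,-1],
    [0.006,-0.3,0.02,0,0,0,-1],
    [0.006,-0.345,0.06,0,0,0,-1],
    [0.006,-0.365,0.12,0,0,0,-1],
    [0.006,-0.365,0.15,0,0,-0.1,-1],
    [-0.01,-0.365,0.15,0,0,-0.25,-1],
    [-0.03,-0.365,0.15,0,0,-0.4,-1],
    [-0.05,-0.365,0.15,0,0,-0.55,-1],
    [-0.07,-0.365,0.15,0,0,-0.7,-1],
    [-0.07,-0.365,0.15,0,0,-0.85,-1],
    [-0.07,-0.365,0.15,0,0,-1,-1],
    [-0.07,-0.365,0.15,0,0,-1,-1]
  ]
}}

```text
time_s: 65.15
ee_pos: [510.7, -44.7, 100.6]
ee_rot: [-180.0, -0.1, 31.3]
force: [-0.3, 0.7, -1.2]
gripper_width: 25.7
gripper_force: 40.0
```

>>> {"name": "send_rows", "arguments": {
  "motion": [
    [0,0,0,0,0,-0.15,-1],
    [0,0,0,0,0,-0.3,-1],
    [0,0,0,0,0,-0.46,-1],
    [0,0,-0.05,0,0,-0.46,-1],
    [0,0,-0.1,0,0,-0.46,-1],
    [0,0,-0.14,0,0,-0.46,-1],
    [0,0,-0.165,0,0,-0.46,-1],
    [0,0,-0.176,0,0,-0.46,-1],
    [0,0,-0.18,0,0,-0.46,-1],
    [0,0,-0.18,0,0,-0.46,-1]
  ]
}}

```text
time_s: 66.4
ee_pos: [510.8, -45.1, 10.9]
ee_rot: [180.0, -0.1, 3.6]
force: [0.6, 0.7, -1.1]
gripper_width: 25.6
gripper_force: 40.0
```

>>> {"name": "send_rows", "arguments": {
  "motion": [
    [0,0,-0.004,0,0,0,-1],
    [0,0,-0.009,0,0,0,-1],
    [0,0,-0.009,0,0,0,-1],
    [0,0,-0.009,0,0,0,-0.3],
    [0,0,-0.009,0,0,0,0.2],
    [0,0,-0.009,0,0,0,0.2],
    [0,0,0.02,0,0,0,0.2],
    [0,0,0.1,0,0,0,0.2],
    [0,0,0.25,0,0,0,0.2],
    [0,0,0.25,0,0,0,0.2]
  ]
}}

```text
time_s: 67.65
ee_pos: [513.2, -45.3, 140.7]
ee_rot: [179.9, -0.6, 3.6]
force: [0.0, -0.3, -0.4]
gripper_width: 54.4
gripper_force: 0.0
```

```bash
python3 - <<'E'
from h import *
from hook import hook
f=grab('wrist'); s=env.state(); print(s['ee_pos'],s['ee_rot'],s['time_s']); hook(f)
a=grab('scene'); b=grab('side')
im=np.hstack([cv2.resize(cv2.cvtColor(np.array(x['pixels']),4)[y0:y0+270,x0:x0+360],(400,300)) for x,x0,y0 in((a,190,100),(b,150,90))]); im2=cv2.resize(cv2.cvtColor(np.array(f['pixels']),4),(400,300))
cv2.imwrite('pics/fin.png',np.vstack([im,np.hstack([im2,im2])]))
E
python3 stud.py
```

```text
[512.6900361  -45.28845465 140.05212604] [179.91078723  -0.47481152   3.60363617] 67.7
wood px [319. 228.] 4681 [509.7 -44.2] [101.5  26.9] 3.8
[509.5 -45.  134.7] [-1.8e+02  1.0e-01  3.6e+00]
[624. 202.] [607 193  33  19 538] [ 548.1 -232.3] [11.5 21.1] 3.6 z 55.6 jig 9.1 61.5
wood px [320. 224.] 4851 [509.7 -43.9] [101.1  26.5] 3.4
```

View pics/fin.png

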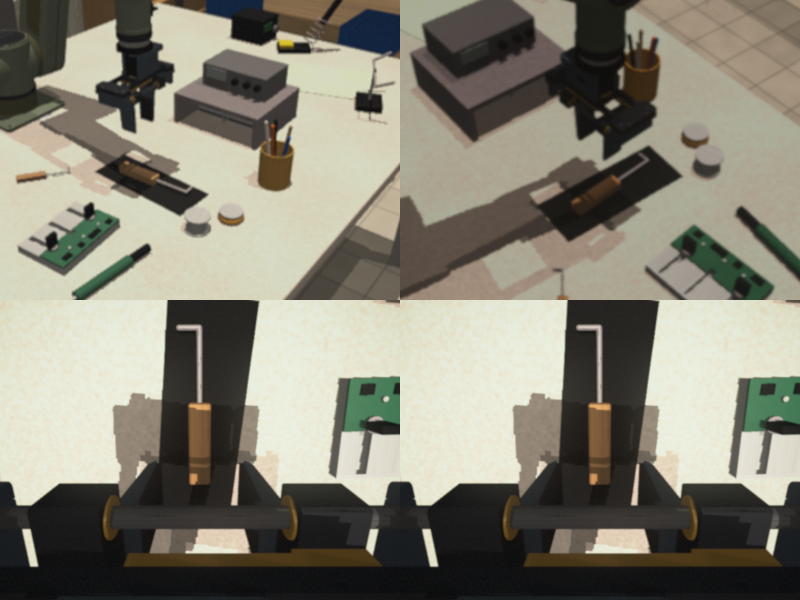

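The last picture shows the hook lying flat on the mat, the drawer shut, both studs locked with wings across, and the bystanders where they were. I hand it in.

```bash
python3 -c "
from workcell import env; print(env.job_done())"
```

```text
the job is handed in; nothing more can be done
None
```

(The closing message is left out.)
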